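# Kit the crossover parts and tip the kit box over the sill into its bay

### The job

Pluck every capacitor out of the pocket tray and put it in the plywood kit box. Then lift only the leading end of the loaded box (by its hand board) and rest it on the bay's raised sill while the rear edge stays on the table, let go, and push the box from behind over the sill until it lies flat in the bay, fully home against the back stop. Never carry the box clear of the table or tip it steeply, keep the capacitors in it, and leave the woofer, the wax tin and the sanding block alone.

Things in the scene. Friction and masses are not known exactly. Their poses are not given: they have to be found in the camera images.
- kit_box: Open plywood box, loose, 150 (x) x 168 (y) x 60 mm high, walls and floor 8 mm, 0.6 kg. Origin: centre of its underside; +x to its leading end, +z up. On the leading (+x) end an upright hand board: 12 mm thick (x 63 to 75 mm), 70 mm wide (y -35 to 35), rising 26 mm above the rim to 86 mm. The other walls are plain.
- box_front_edge (a point): Middle of the kit box's leading lower edge (box x = +75 mm, z = 0).
- box_rear_edge (a point): Middle of the kit box's trailing lower edge (box x = -75 mm, z = 0).
- box_hand_board (a point): Middle of the top of the hand board on the kit box (box x = 69 mm, z = 86 mm).
- kit_bay: Wooden bay for one kit box, fixed. Origin: on the table under its middle; +x inwards, from sill to back stop. Floor 8 mm above the table, x -81 to +81 mm, where the back stop begins. Side rails' inner faces at y = +-92 mm, flared at the mouth; rails and stop 40 mm high. A box fully home touches the stop: box origin at bay x = +6, z = 8 mm, +x axes alike.
- bay_sill (a point): Middle of the top of the bay's sill, a bar across its mouth (bay x -101 to -81 mm), rounded on top, 20 mm above the table and 12 mm above the bay floor; bay x = -91 mm, z = 20 mm. As the box is pushed over it the rear edge must come up too: fingers pressed flat on the rear wall hold it down by friction unless they rise as they push.
- pocket_tray: Flat grey tray fixed to the table, 220 (x) x 150 (y) x 10 mm, with four pockets 90 (x) x 26 (y) mm, 6 mm deep, centred at x = +-53, y = +-35 mm. Origin: centre of its underside.
- capacitor_1: Film capacitor: body 34 mm long, 21 mm wide, 21 mm high, 20 g, thin wire leads at both ends (84 mm over all, the leads do not obstruct). Origin: centre of its underside; the length lies along its y axis, the 21 mm width along x. At the start it lies lengthwise in a pocket of the tray and stands 15 mm above the tray's top. May be absent.
- capacitor_2: Film capacitor: body 34 mm long, 21 mm wide, 21 mm high, 20 g, thin wire leads at both ends (84 mm over all, the leads do not obstruct). Origin: centre of its underside; the length lies along its y axis, the 21 mm width along x. At the start it lies lengthwise in a pocket of the tray and stands 15 mm above the tray's top. May be absent.
- capacitor_3: Film capacitor: body 34 mm long, 21 mm wide, 21 mm high, 20 g, thin wire leads at both ends (84 mm over all, the leads do not obstruct). Origin: centre of its underside; the length lies along its y axis, the 21 mm width along x. At the start it lies lengthwise in a pocket of the tray and stands 15 mm above the tray's top. May be absent.
- capacitor_4: Film capacitor: body 34 mm long, 21 mm wide, 21 mm high, 20 g, thin wire leads at both ends (84 mm over all, the leads do not obstruct). Origin: centre of its underside; the length lies along its y axis, the 21 mm width along x. At the start it lies lengthwise in a pocket of the tray and stands 15 mm above the tray's top. May be absent.
- woofer: Bystander: black loudspeaker woofer, 122 mm across, 66 mm high; origin under its centre.
- wax_tin: Bystander: wax tin, 67 mm across, 64 mm high; origin under its centre.
- sand_block: Bystander: cork sanding block, 63 x 105 x 34 mm; origin under its centre.

How it is judged:
On the way, in this order (a step that is already met when the one before it is completed fails the run):
1. every capacitor that is there lies in the kit box (x of capacitor_1 in the frame of kit_box between -0.067 and 0.067 m and y of capacitor_1 in the frame of kit_box between -0.076 and 0.076 m and z of capacitor_1 in the frame of kit_box between 0 and 0.05 m and x of capacitor_2 in the frame of kit_box between -0.067 and 0.067 m and y of capacitor_2 in the frame of kit_box between -0.076 and 0.076 m and z of capacitor_2 in the frame of kit_box between 0 and 0.05 m and x of capacitor_3 in the frame of kit_box between -0.067 and 0.067 m and y of capacitor_3 in the frame of kit_box between -0.076 and 0.076 m and z of capacitor_3 in the frame of kit_box between 0 and 0.05 m and x of capacitor_4 in the frame of kit_box between -0.067 and 0.067 m and y of capacitor_4 in the frame of kit_box between -0.076 and 0.076 m and z of capacitor_4 in the frame of kit_box between 0 and 0.05 m), for 0.2 s.
2. the leading edge of the loaded box rests on the sill, the rear edge still on the table, and the gripper has let go (x of box_front_edge in the frame of kit_bay between -0.091 and -0.005 m and z of box_front_edge in the frame of kit_bay above 0.016 m and y of box_front_edge in the frame of kit_bay between -0.03 and 0.03 m and height (world z) of box_rear_edge below 0.01 m and contact force between kit_box and kit_bay above 0.3 N and contact force between the fingers and kit_box below 0.1 N), for 0.2 s.
At the end, for the whole second after the job is handed in: Every capacitor present lies inside the kit box; the box stands flat (within 0.05 rad) and at rest on the bay floor behind the sill, within about 6 mm of the back stop, square to the bay within 0.12 rad (all of step 1 and x of kit_box in the frame of kit_bay between -0.001 and 0.01 m and y of kit_box in the frame of kit_bay between -0.012 and 0.012 m and z of kit_box in the frame of kit_bay between 0.004 and 0.012 m and angle between kit_box's own z axis and vertical below 0.05 rad and angle between the x axis of kit_box and the x axis of kit_bay, either way round below 0.12 rad and linear speed of kit_box below 0.02 m/s); the robot touches nothing.
It fails at once if the kit box is carried: its rear edge rises more than 75 mm above the table (height (world z) of box_rear_edge above 0.075 m).
It fails at once if the kit box is tipped steeply (more than 0.5 rad) (angle between kit_box's own z axis and vertical above 0.5 rad).
It fails at once if a bystander (woofer, wax tin, sanding block) is moved more than 30 mm (distance of any of woofer, wax_tin, sand_block from where it was at the start of the episode above 0.03 m).
Of capacitor_1, capacitor_2, capacitor_3, capacitor_4 only 2 to 4 are there at a start; the rules pass over those that are not, and their reading is None.
At some moment in a run one of capacitor_1, capacitor_2, capacitor_3, capacitor_4 may be knocked a few centimetres aside while the robot is not near it.
Once in a run the grip may slacken for a moment while it holds something.
It also fails if it takes over 210 s, if anything falls off the work surface, if the arm or the gripper's body presses on something with over 40 N, if the wrist force passes 120 N, or if a joint passes its speed limit or range.

### The arm

A 6-joint arm with a two-finger parallel gripper is mounted at the origin on a cart in front of the work surface, level with it; the furniture and walls round the work are solid. World frame = base frame: x ahead of the robot, y to its left, z up, the work surface at z = 0. Lengths are in m, angles in rad, forces in N, time in s.
With the tool pointing down it reaches from about 0.25 to 0.775 m from the base axis. Payload 4 kg.
Tool frame: the origin (TCP) lies midway between the tips of the shut fingers; the grasp point (between the pads) lies 19 mm behind it; z points along the fingers, x is the direction in which the jaws open and shut, and the axes are right-handed (so a half turn about z gives the same grasp; the last joint's range is limited). The gripper opens to 94 mm and grips with 3 to 60 N. Pads are 16 mm wide; open, the fingers measure 119 mm over their backs; the gripper's body (75 mm by 177 mm) begins 78 mm behind the grasp point.
Start: joints at [1.169, 0.087, 1.371, -0, 1.684, -0.103], TCP at [0.162, 0.526, 0.184] pointing down, gripper open.
Joint ranges: [-3.1, 3.1], [-0.76, 2.03], [0.27, 2.55], [-1.08, 4.22], [0.17, 2.65], [-2.57, 2.57]. Speed limits (rad/s): [2.79, 2.79, 3.14, 3.14, 3.14, 3.14].

### API

Orientations are given as [roll, pitch, yaw] about the fixed x, y, z axes, in that order (R = Rz(yaw) Ry(pitch) Rx(roll)).
In Python, from bench import * gives the robot as it stands.
- The arm moves only by the tool send_rows, never from a script. Its argument "rows" is one flat list of numbers, 7 for each row, row after row: the shift along the world's x, y, z in mm, then the turn, a rotation vector about the world's x, y, z in degrees, then the opening, from 0 (shut) to 1 (fully open). A call has exactly 8 rows; each row shifts and turns the commanded pose from where the row before left it; what a row does not reach is not made up. A row lasts 1/8 s, in which the tool goes at most 62.5 mm and 10.7 degrees, less where a joint would pass 70% of its speed; a pose out of reach is approached as far as the arm can. A call is refused whole if a number of a shift passes 62.5 or a number of a turn 10.7, either way. A call with a gripper value outside its range is refused whole. The fingers move at their own pace and stop on an object; the grip force is fixed at half the most. Time passes only in rows, so rows that do not move let the fingers close, or fill a call up. It gives the time, the measured TCP pose, the force and the opening at its end, in the units of the state.
- get_obs(): the state, without advancing time (a new reading comes with each control period).
- snapshot(name): name is "scene" or "top" or "wrist"; returns a dict with "color" (420x560x3 uint8, red, green, blue), "intrinsics" (3x3 intrinsics, pixels), "rvec" (rotation vector, rad) and "tvec" (3), from world to camera coordinates, as OpenCV has them; the wrist camera has in their place "T_tool_cam" (4x4, takes a point from camera to tool coordinates, whose origin is the TCP and whose axes are the tool frame's). Camera axes: x right, y down, z forward; pixel columns grow to the right and rows downward; lengths in m; the calibration is good to about 2 mm. A picture is of the moment at which its call begins: read the wrist's pose just before it. There is no depth.
- close_job(): hands the job in, once; it reports no verdict.
The state is a dict: "time": time; "joint_positions": joint angles; "qvel": joint speeds; "joint_torque": joint torques, N m; "tool_pos": TCP position; "ee_rot": TCP orientation; "wrist_force": force on the tool from outside, world axes, zero at the start; "wrist_torque": the same for the moment, N m; "width": finger opening in m.
Only numpy, scipy, OpenCV 4.12 (cv2) and the standard library are available. Lean on these libraries where they do the work, as an engineer would, in place of code of your own. Each camera call takes 0.05 s, during which the arm holds its last target.

## Working session

There is one attempt and no reset: what is moved stays moved. The work goes in short steps, Python scripts to look and compute and a tool call to move; the robot and the scene stay as the last step left them, time stands still between calls to the robot, and variables do not carry over. Pictures are saved under pics/ and viewed, and the job is handed in when it is done.

Besides the shell and the picture viewer there is one more tool, called by a JSON object that holds its "op" and its "data". send_rows: Moves the arm, as the interface text tells. Its arguments: {"type":"object","properties":{"rows":{"type":"array","items":{"type":"number"}}},"required":["rows"]}

```bash
mkdir -p pics; ls; python3 - <<'E'
from bench import *
import cv2
o=get_obs();print(o)
for n in("scene","top","wrist"):
    s=snapshot(n);cv2.imwrite(f"pics/{n}0.png",s["color"][:,:,::-1])
    print(n,{k:v for k,v in s.items() if k!="color"})
E
```

```text
pics
{'time': 0.0, 'joint_positions': array([ 1.16892400e+00,  8.79589431e-02,  1.37226337e+00, -1.73275148e-05,
        1.68360451e+00, -1.03083833e-01]), 'qvel': array([-0.00176693,  0.0013685 , -0.00053968,  0.0013708 ,  0.00034689,
        0.00038019]), 'joint_torque': array([-1.85209741e-03, -3.40173161e+01, -3.02428973e+01,  7.15152360e-02,
        3.30972578e-02, -1.94105492e-04]), 'tool_pos': array([0.16166283, 0.52506937, 0.18249747]), 'ee_rot': array([-3.14137989e+00,  2.22407601e-03,  1.27200614e+00]), 'wrist_force': array([-0.2777629 ,  0.04892057,  0.05552259]), 'wrist_torque': array([ 0.00640041,  0.03604457, -0.04299513]), 'width': 0.09360477254399384}
scene {'intrinsics': array([[542.5622819 ,   0.        , 280.58815862],
       [  0.        , 542.5622819 , 214.96165658],
       [  0.        ,   0.        ,   1.        ]]), 'rvec': array([ 0.73981609, -2.49357578,  1.25176356]), 'tvec': array([0.51393173, 0.23942694, 1.35277762])}
top {'intrinsics': array([[504.75194036,   0.        , 272.19713595],
       [  0.        , 504.75194036, 212.28152542],
       [  0.        ,   0.        ,   1.        ]]), 'rvec': array([ 2.06012387, -2.17103763,  0.22898061]), 'tvec': array([0.06377427, 0.59538396, 1.38436007])}
wrist {'intrinsics': array([[291.62502227,   0.        , 278.65032957],
       [  0.        , 291.62502227, 209.98049803],
       [  0.        ,   0.        ,   1.        ]]), 'T_tool_cam': array([[ 9.99998489e-01,  1.73505768e-03, -1.11580542e-04,
         1.29176589e-03],
       [-1.64287217e-03,  9.63973377e-01,  2.65993664e-01,
        -7.59829313e-02],
       [ 5.69075021e-04, -2.65993079e-01,  9.63974770e-01,
        -2.02124180e-01],
       [ 0.00000000e+00,  0.00000000e+00,  0.00000000e+00,
         1.00000000e+00]])}
```

View pics/scene0.png

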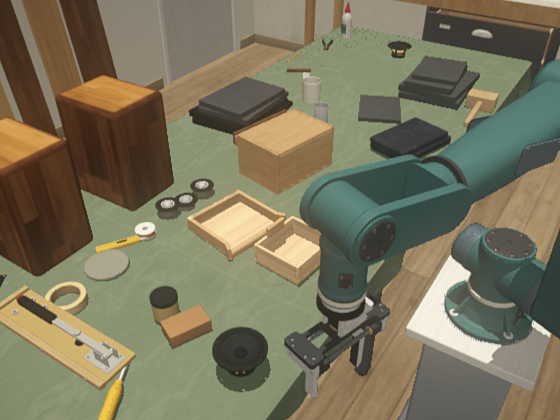

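View pics/top0.png

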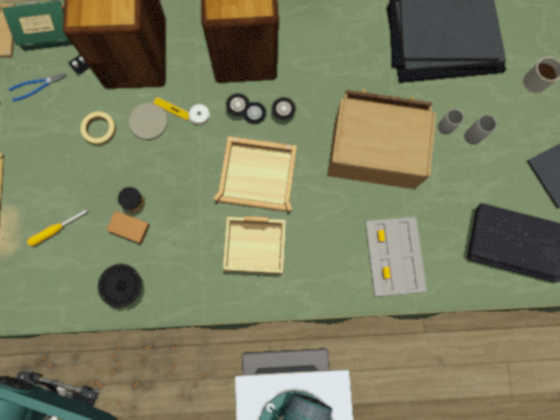

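View pics/wrist0.png

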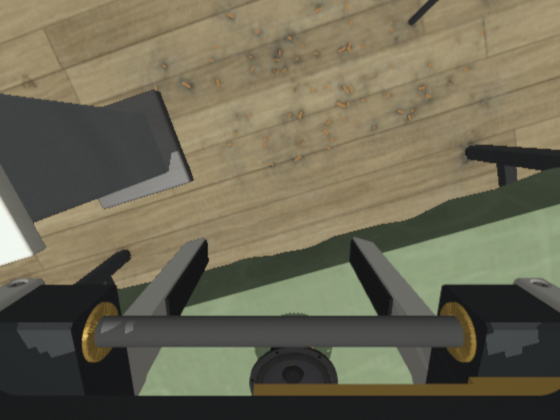

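```bash
cat > h.py <<'E'
from bench import *
import cv2, numpy as np
from scipy.spatial.transform import Rotation as Ro
def cam(s,pose=None):
    """R,t world->cam"""
    if "rvec" in s: return cv2.Rodrigues(np.array(s["rvec"]))[0],np.array(s["tvec"])
    o=pose; T=np.eye(4);T[:3,:3]=Ro.from_euler('xyz',o["ee_rot"]).as_matrix();T[:3,3]=o["tool_pos"]
    W=np.linalg.inv(T@s["T_tool_cam"]);return W[:3,:3],W[:3,3]
def back(s,uv,z,pose=None):
    R,t=cam(s,pose);d=R.T@np.linalg.inv(s["intrinsics"])@np.array([uv[0],uv[1],1.]);c=-R.T@t
    return c+d*(z-c[2])/d[2]
def proj(s,P,pose=None):
    R,t=cam(s,pose);q=(R@np.atleast_2d(P).T).T+t;q=q@np.array(s["intrinsics"]).T;return q[:,:2]/q[:,2:]
def crop(s,x0,y0,x1,y1,k,name):
    c=np.ascontiguousarray(s["color"][y0:y1,x0:x1,::-1]);cv2.imwrite("pics/"+name,cv2.resize(c,None,fx=k,fy=k,interpolation=cv2.INTER_CUBIC))
E
python3 - <<'E'
from h import *
s=snapshot("top")
crop(s,205,130,305,280,4,"t1a.png");crop(s,355,205,435,305,6,"t1b.png")
for uv in [(257,172),(254,245),(397,257),(120,286),(130,200),(128,228)]: print(uv,back(s,uv,0.02))
E
```

```text
(257, 172) [0.73231309 0.07090403 0.02      ]
(254, 245) [0.51227368 0.08989615 0.02      ]
(397, 257) [ 0.45559678 -0.32231188  0.02      ]
(120, 286) [0.41424859 0.47777274 0.02      ]
(130, 200) [0.66568857 0.45052155 0.02      ]
(128, 228) [0.58166825 0.45593912 0.02      ]
```

View pics/t1a.png

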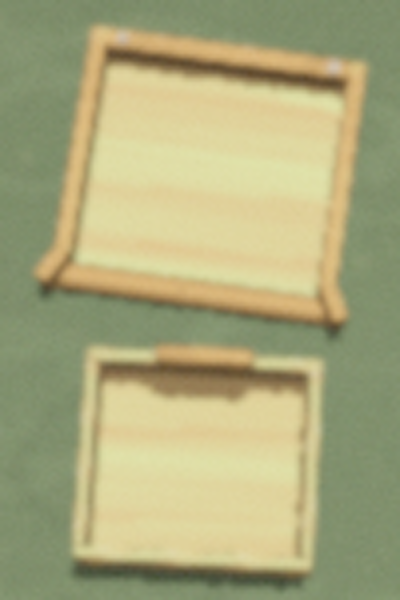

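View pics/t1b.png

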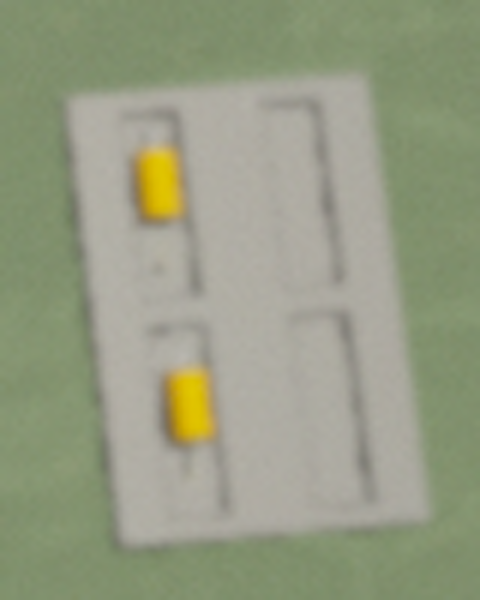

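```bash
cat >> h.py <<'E'
from scipy.optimize import least_squares
def fit(views,local,x0):
    """views: list of (s,pose,uv list,local pts). fit x,y,yaw with z=0 base"""
    def f(p):
        r=[]
        for s,po,uv,L in views:
            L=np.array(L,float);c,n=np.cos(p[2]),np.sin(p[2])
            W=np.c_[p[0]+c*L[:,0]-n*L[:,1],p[1]+n*L[:,0]+c*L[:,1],L[:,2]]
            r.append((proj(s,W,po)-np.array(uv)).ravel())
        return np.concatenate(r)
    q=least_squares(f,x0);return q.x,q.fun.reshape(-1,2)
def l2w(p,L):
    L=np.atleast_2d(L).astype(float);c,n=np.cos(p[2]),np.sin(p[2])
    return np.c_[p[0]+c*L[:,0]-n*L[:,1],p[1]+n*L[:,0]+c*L[:,1],L[:,2]]
E
python3 - <<'E'
from h import *
s=snapshot("top")
A=lambda l:[(205+x/4-.375,130+y/4-.375) for x,y in l]
B=lambda l:[(355+x/6-.417,205+y/6-.417) for x,y in l]
b=[(88,345),(322,357),(308,562),(74,556)]
L=[(.075,.084,.06),(.075,-.084,.06),(-.075,-.084,.06),(-.075,.084,.06)]
print("box",*fit([(s,None,A(b),L)],0,[.51,.09,0]))
b=[(108,52),(347,82),(75,262),(322,296)]
L=[(.081,.092,.04),(.081,-.092,.04),(-.081,.092,.01),(-.081,-.092,.01)]
print("bay",*fit([(s,None,A(b),L)],0,[.73,.07,0]))
b=[(66,96),(368,74),(430,520),(122,547)]
L=[(.11,.075,.01),(.11,-.075,.01),(-.11,-.075,.01),(-.11,.075,.01)]
p,r=fit([(s,None,B(b),L)],0,[.456,-.32,0]);print("tray",p,r)
print(l2w(p,[(.053,.035,0),(-.053,.035,0)]))
for c in [(159,184),(190,405)]: print(back(s,B([c])[0],.025))
E
```

```text
box [ 0.51193335  0.08827455 -0.10034757] [[-0.35503478 -0.12139022]
 [-0.24222304 -0.34534615]
 [ 0.98623957  0.90283037]
 [-0.40185171 -0.4744337 ]]
bay [ 0.72814879  0.06847298 -0.1884862 ] [[-0.49975381 -1.01983656]
 [ 0.65408732 -0.53399355]
 [ 0.28237476  0.91948185]
 [-0.43630418  0.58876796]]
tray [ 0.4611003  -0.32129097  0.02792497] [[ 0.05930343  0.10029204]
 [-0.0698748  -0.20287153]
 [ 0.20931401  0.17362089]
 [-0.19867008 -0.08019372]]
[[ 0.51310239 -0.28482478  0.        ]
 [ 0.40714372 -0.28778444  0.        ]]
[ 0.52081137 -0.28125471  0.025     ]
[ 0.41343306 -0.28569029  0.025     ]
```

{"op": "send_rows", "data": {"rows": [16, -51, 9, 0, 0, -10.1, 1, 16, -51, 9, 0, 0, -10.1, 1, 16, -51, 9, 0, 0, -10.1, 1, 16, -51, 9, 0, 0, -10.1, 1, 16, -51, 9, 0, 0, -10.1, 1, 16, -51, 9, 0, 0, -10.1, 1, 16, -51, 9, 0, 0, -10.1, 1, 16, -51, 9, 0, 0, -10.1, 1]}}

```text
time: 1.25
tool_pos: [0.29, 0.1161, 0.2561]
ee_rot: [-3.141, -0.001, -0.143]
wrist_force: [1.2, 0.1, 0.0]
width: 0.0939
```

{"op": "send_rows", "data": {"rows": [18, -51, 0, 0, 0, -10.1, 0.45, 18, -51, 0, 0, 0, -10.1, 0.45, 18, -51, 0, 0, 0, -10.1, 0.45, 18, -51, 0, 0, 0, -10.1, 0.45, 18, -51, 0, 0, 0, -10.1, 0.45, 18, -51, 0, 0, 0, -10.1, 0.45, 18, -51, 0, 0, 0, -10, 0.45, 18, -51, 0, 0, 0, -10, 0.45]}}

```text
time: 2.25
tool_pos: [0.4342, -0.2921, 0.2556]
ee_rot: [-3.141, 0.0, -1.551]
wrist_force: [-0.4, 0.1, -0.2]
width: 0.0424
```

```bash
python3 - <<'E'
from h import *
o=get_obs();print(o["time"],o["tool_pos"],o["ee_rot"],o["width"],o["joint_positions"])
s=snapshot("wrist");cv2.imwrite("pics/w2.png",s["color"][:,:,::-1])
E
```

```text
2.25 [ 0.4342024  -0.29212375  0.25560766] [-3.14138700e+00  6.41219631e-05 -1.55115030e+00] 0.04235108284494364 [-7.00723041e-01  2.46229389e-02  1.29519976e+00  1.89794326e-04
  1.82165768e+00  8.50474388e-01]
```

View pics/w2.png

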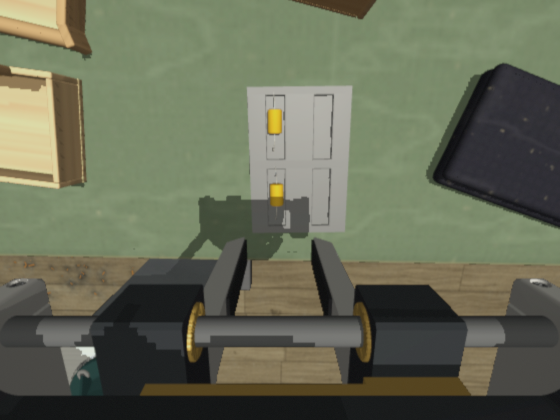

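```bash
python3 - <<'E'
from h import *
o=get_obs();s=snapshot("wrist")
b=[(248.5,87),(351.5,86.5),(345,232.5),(255,232)]
L=[(.11,.075,.01),(.11,-.075,.01),(-.11,-.075,.01),(-.11,.075,.01)]
p,r=fit([(s,o,b,L)],0,[.456,-.32,0]);print("tray",p,r)
hsv=cv2.cvtColor(s["color"],cv2.COLOR_RGB2HSV);m=cv2.inRange(hsv,(20,180,120),(32,255,255));m[240:]=0
n,l,st,c=cv2.connectedComponentsWithStats(m)
for i in range(1,n):
    if st[i,4]>40:
        x,y,w,h,a=st[i];print(st[i],c[i],back(s,c[i],.02,o), [back(s,q,.025,o)[:2] for q in ((x,y),(x+w,y+h))])
E
```

```text
tray [ 0.46338279 -0.33021825  0.0258667 ] [[-0.99729677  0.13884532]
 [ 1.84676388 -0.80896089]
 [ 0.87839038 -0.30166562]
 [-1.84268206  1.46564839]]
[263 110  13  24 305] [269.         121.38688525] [ 0.5250874  -0.28331984  0.02      ] [array([ 0.54007413, -0.27502483]), array([ 0.50786729, -0.29351121])]
[266 185  13  22 261] [271.88122605 194.98467433] [ 0.41772117 -0.28813029  0.02      ] [array([ 0.4339746 , -0.27933614]), array([ 0.40022107, -0.29919041])]
```

```bash
python3 - <<'E'
from h import *
o=get_obs();s=snapshot("wrist");print(o["time"],o["tool_pos"],o["ee_rot"])
crop(s,220,70,380,245,4,"w3.png")
hsv=cv2.cvtColor(s["color"],cv2.COLOR_RGB2HSV);m=cv2.inRange(hsv,(18,120,90),(34,255,255));m[240:]=0
n,l,st,c=cv2.connectedComponentsWithStats(m)
for i in range(1,n):
    if 100<st[i,4]<1000:
        x,y,w,h,a=st[i];print(st[i],c[i],back(s,c[i],.02,o), [back(s,q,.025,o)[:2] for q in ((x,y),(x+w,y+h))])
E
```

```text
2.35 [ 0.43410358 -0.29433578  0.25273486] [ 3.13795611e+00  1.52430571e-03 -1.55113486e+00]
[267 108  14  25 338] [273.36390533 120.14201183] [ 0.52526604 -0.28412568  0.02      ] [array([ 0.54111319, -0.27508593]), array([ 0.5078517 , -0.29538078])]
[269 183  13  23 292] [274.98287671 194.03767123] [ 0.41770451 -0.28836296  0.02      ] [array([ 0.43542813, -0.27918972]), array([ 0.40041136, -0.29942549])]
```

View pics/w3.png

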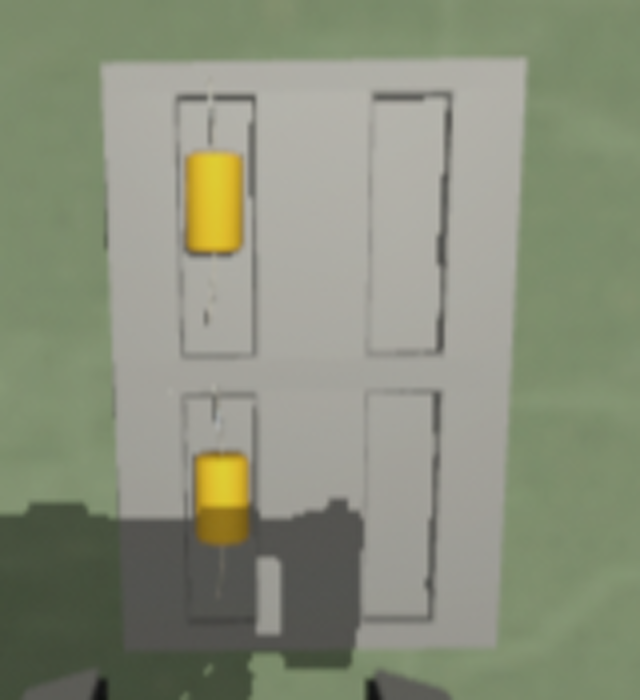

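{"op": "send_rows", "data": {"rows": [-9, 2, -40, 0, 0, 0, 0.45, -8, 2, -40, 0, 0, 0, 0.45, 0, 0, -40, 0, 0, 0, 0.45, 0, 0, -40, 0, 0, 0, 0.45, 0, 0, -40, 0, 0, 0, 0.45, 0, 0, -20, 0, 0, 0, 0.45, 0, 0, -10, 0, 0, 0, 0.45, 0, 0, 0, 0, 0, 0, 0.45]}}

```text
time: 3.4
tool_pos: [0.4169, -0.2856, 0.0259]
ee_rot: [3.142, 0.0, -1.544]
wrist_force: [-0.7, -0.3, -0.7]
width: 0.0424
```

```bash
python3 - <<'E'
from h import *
for i in range(4):
    o=get_obs();s=snapshot("wrist");print(o["time"],o["tool_pos"],o["ee_rot"],o["wrist_force"])
cv2.imwrite("pics/w4.png",s["color"][:,:,::-1])
E
```

```text
3.4 [ 0.41685807 -0.28562112  0.02591767] [ 3.14155168e+00  1.17908788e-04 -1.54377857e+00] [-0.66104367 -0.32322648 -0.6824981 ]
3.45 [ 0.41739797 -0.28624207  0.0267194 ] [-3.14041914e+00 -1.04096730e-03 -1.54398257e+00] [0.15560152 0.65865737 0.81877741]
3.5 [ 0.41773177 -0.28666324  0.02715613] [-3.13968262e+00 -1.71570758e-03 -1.54426298e+00] [ 0.07456745 -0.25062671  0.61115292]
3.55 [ 0.41780695 -0.28687696  0.02728794] [-3.13946202e+00 -1.99589181e-03 -1.54447418e+00] [ 0.36001304 -0.56405425  0.4496615 ]
```

View pics/w4.png

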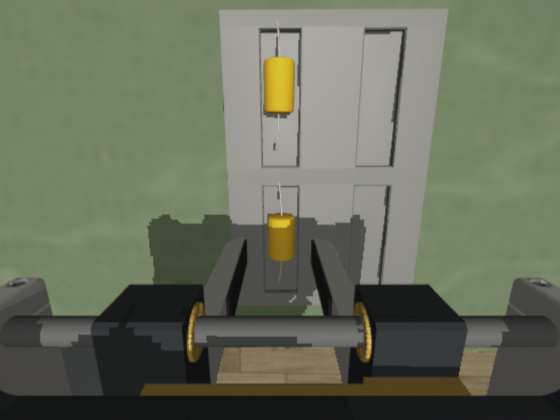

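{"op": "send_rows", "data": {"rows": [0, 0, -7, 0, 0, 0, 0.45, 0, 0, -6, 0, 0, 0, 0.45, 0, 0, 0, 0, 0, 0, 0, 0, 0, 0, 0, 0, 0, 0, 0, 0, 0, 0, 0, 0, 0, 0, 0, 0, 0, 0, 0, 0, 0, 0, 0, 0, 0, 0, 0, 0, 0, 0, 0, 0, 0, 0]}}

```text
time: 4.6
tool_pos: [0.417, -0.2864, 0.0128]
ee_rot: [-3.141, -0.0, -1.545]
wrist_force: [-0.3, -1.1, -1.1]
width: 0.0004
```

```bash
python3 - <<'E'
from h import *
s=snapshot("wrist");cv2.imwrite("pics/w5.png",s["color"][:,:,::-1])
s=snapshot("scene");crop(s,240,200,440,400,4,"s5.png")
E
```

```text
(no output)
```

View pics/w5.png

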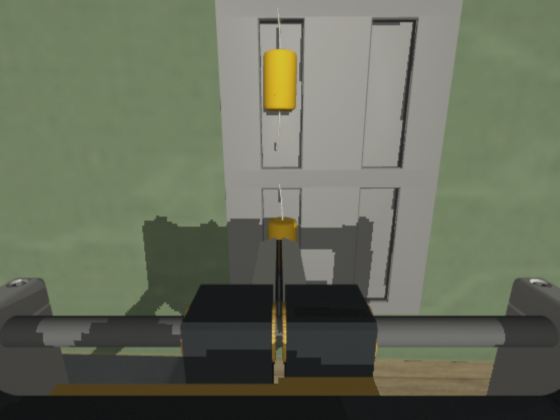

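View pics/s5.png

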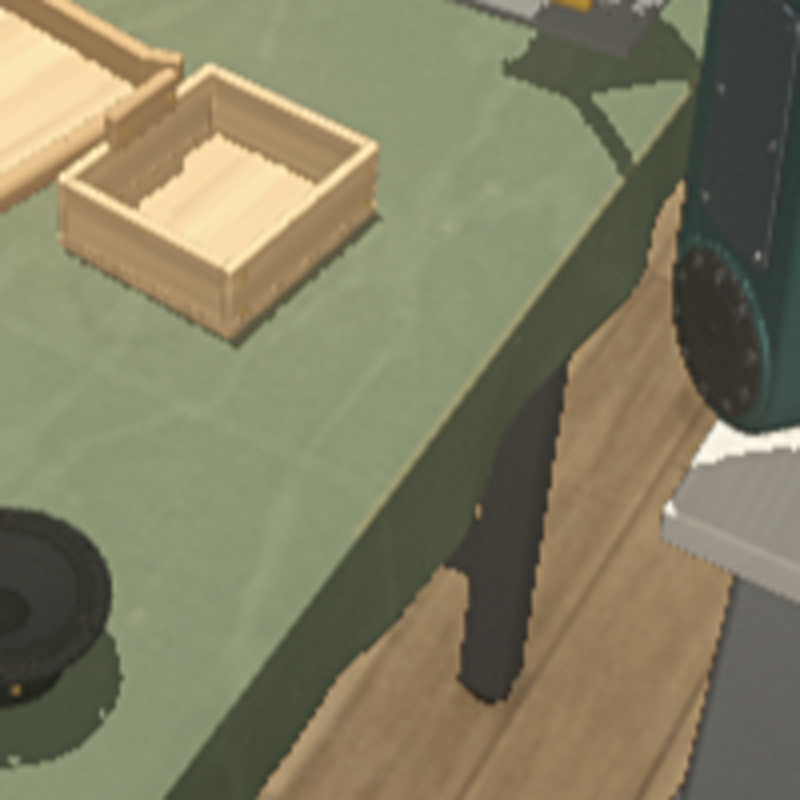

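```bash
python3 - <<'E'
from h import *
o=get_obs();s=snapshot("wrist")
print(o["tool_pos"],o["width"],o["wrist_force"])
T=o["tool_pos"]
print(proj(s,[T,T+[0,0,.019],T+[0.008,0,0]],o))
for P in [(.434,-.287,.025),(.40,-.287,.025),(.434,-.287,.004)]: print(proj(s,P,o))
print(back(s,(282,219),.025,o),back(s,(280,51),.025,o),back(s,(280,108),.025,o))
E
```

```text
[ 0.41693524 -0.28635946  0.01274222] 0.0004138701888475233 [-0.43295395 -0.41679652 -0.6064777 ]
[[279.43403088 240.13094248]
 [279.53621323 250.34174271]
 [279.74201217 229.89511293]]
[[281.13979185 223.28549944]]
[[279.72449988 268.60742171]]
[[280.88096215 214.69785552]]
[ 0.43707747 -0.28749432  0.025     ] [ 0.54017928 -0.28317172  0.025     ] [ 0.508512   -0.28408102  0.025     ]
```

{"op": "send_rows", "data": {"rows": [0, 0, 20, 0, 0, 0, 0, 0, 0, 20, 0, 0, 0, 0, 0, 0, 20, 0, 0, 0, 0.45, -5, 0, 20, 0, 0, 0, 0.45, -5, 0, 0, 0, 0, 0, 0.45, -5, 0, 0, 0, 0, 0, 0.45, -5, 0, 0, 0, 0, 0, 0.45, 0, 0, 0, 0, 0, 0, 0.45]}}

```text
time: 5.75
tool_pos: [0.3962, -0.286, 0.0918]
ee_rot: [3.14, 0.001, -1.545]
wrist_force: [-0.1, -0.2, -0.3]
width: 0.0421
```

```bash
python3 - <<'E'
from h import *
s=snapshot("wrist");cv2.imwrite("pics/w6.png",s["color"][:,:,::-1])
E
```

```text
(no output)
```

View pics/w6.png

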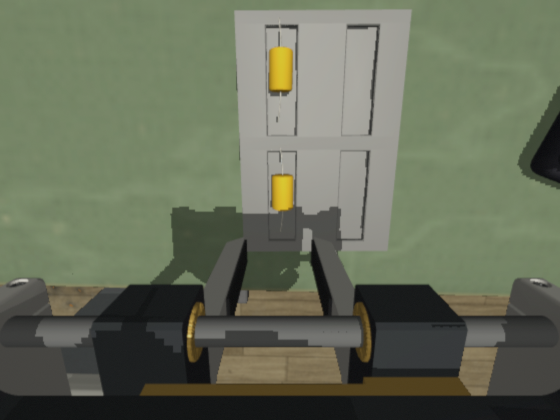

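```bash
python3 - <<'E'
from h import *
o=get_obs();s=snapshot("wrist");print(o["tool_pos"])
crop(s,220,0,430,260,3,"w7.png")
hsv=cv2.cvtColor(s["color"],cv2.COLOR_RGB2HSV);m=cv2.inRange(hsv,(18,120,60),(34,255,255));m[240:]=0
n,l,st,c=cv2.connectedComponentsWithStats(m)
for i in range(1,n):
    if 100<st[i,4]<2000: print(st[i],c[i])
for P in [(.4365,-.2775,.025),(.4365,-.2985,.025),(.4025,-.2775,.025),(.4025,-.2985,.025)]: print(proj(s,P,o))
E
```

```text
[ 0.39650865 -0.28612862  0.09204484]
[ 269   47   24   46 1015] [280.14581281  69.71625616]
[272 175  21  37 740] [281.97837838 192.37162162]
[[271.11019814 172.97032116]]
[[293.80289533 173.58456455]]
[[270.38760042 208.46532603]]
[[292.34871222 209.04003554]]
```

View pics/w7.png

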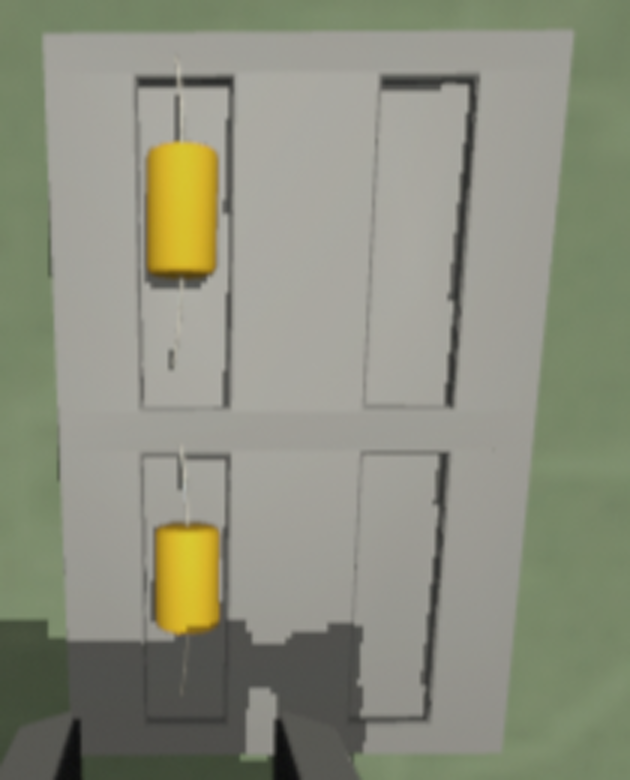

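{"op": "send_rows", "data": {"rows": [11, -1, -20, 0, 0, 0, 0.45, 10, 0, -20, 0, 0, 0, 0.45, 0, 0, -20, 0, 0, 0, 0.45, 0, 0, -17, 0, 0, 0, 0.45, 0, 0, -4, 0, 0, 0, 0.45, 0, 0, -2, 0, 0, 0, 0.45, 0, 0, -1, 0, 0, 0, 0.45, 0, 0, 0, 0, 0, 0, 0.45]}}

```text
time: 6.85
tool_pos: [0.4183, -0.2877, 0.0094]
ee_rot: [-3.141, -0.001, -1.545]
wrist_force: [-0.4, 0.6, 0.1]
width: 0.0421
```

```bash
python3 - <<'E'
from h import *
o=get_obs();s=snapshot("wrist");cv2.imwrite("pics/w8.png",s["color"][:,:,::-1]);print(o["tool_pos"],o["wrist_force"])
E
```

```text
[ 0.41828147 -0.28769049  0.00937022] [-0.37911645  0.60708167  0.1382834 ]
```

View pics/w8.png

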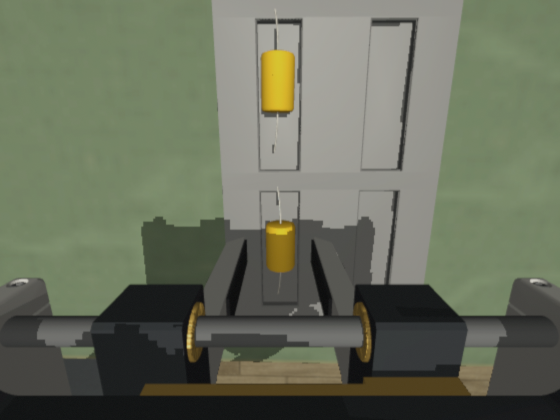

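{"op": "send_rows", "data": {"rows": [0, 0, 0, 0, 0, 0, 0.2, 0, 0, 0, 0, 0, 0, 0.2, 0, 0, 0, 0, 0, 0, 0.2, 0, 0, 0, 0, 0, 0, 0.1, 0, 0, 0, 0, 0, 0, 0.1, 0, 0, 0, 0, 0, 0, 0.1, 0, 0, 0, 0, 0, 0, 0.1, 0, 0, 0, 0, 0, 0, 0.1]}}

```text
time: 7.9
tool_pos: [0.4179, -0.2874, 0.0087]
ee_rot: [-3.142, -0.0, -1.545]
wrist_force: [0.2, 1.2, -0.2]
width: 0.0096
```

```bash
python3 - <<'E'
from h import *
o=get_obs();s=snapshot("wrist");cv2.imwrite("pics/w9.png",s["color"][:,:,::-1]);print(o["tool_pos"],o["wrist_force"])
E
```

```text
[ 0.41793044 -0.28736184  0.00872396] [ 0.16264427  1.18899213 -0.2295293 ]
```

View pics/w9.png

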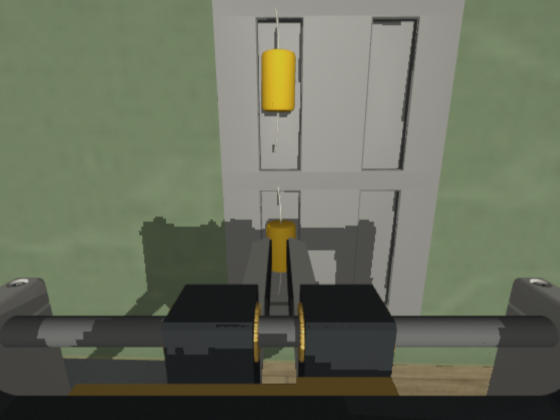

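{"op": "send_rows", "data": {"rows": [0, 0, 0, 0, 0, 0, 0.45, 0, 0, 0, 0, 0, 0, 0.45, 0, 0, 0, 0, 0, 0, 0.45, 0, 0, -3, 0, 0, 0, 0.45, 0, 0, -3, 0, 0, 0, 0.45, 0, 0, -3, 0, 0, 0, 0.45, 0, 0, 0, 0, 0, 0, 0.45, 0, 0, 0, 0, 0, 0, 0.45]}}

```text
time: 8.95
tool_pos: [0.4179, -0.2874, -0.0003]
ee_rot: [-3.142, -0.0, -1.545]
wrist_force: [-0.4, 0.9, -0.2]
width: 0.0421
```

```bash
python3 - <<'E'
from h import *
o=get_obs();s=snapshot("wrist");crop(s,200,180,360,310,5,"w10.png");print(o["tool_pos"],o["wrist_force"])
E
```

```text
[ 4.17941596e-01 -2.87355707e-01 -3.18846197e-04] [-0.43810101  0.92519866 -0.22264201]
```

View pics/w10.png

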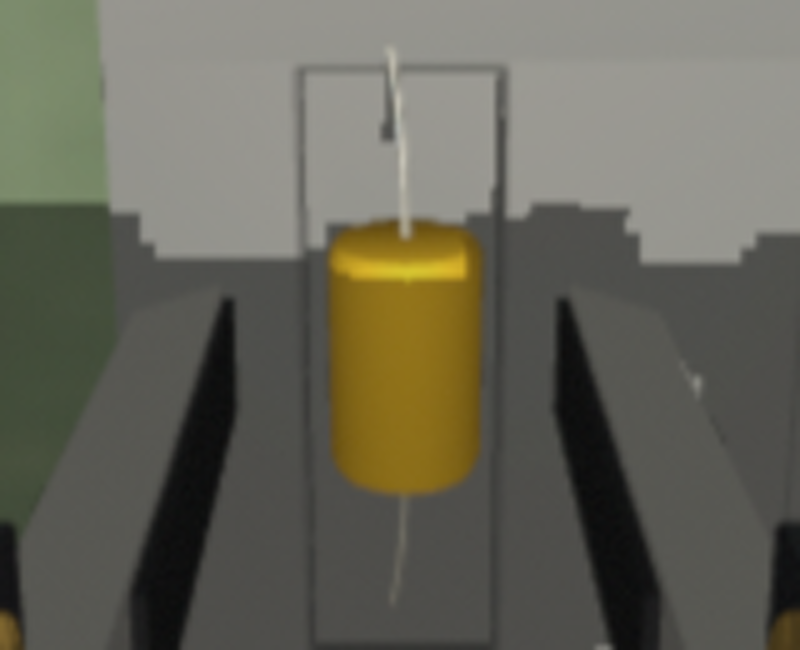

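{"op": "send_rows", "data": {"rows": [0, 0, -1, 0, 0, 0, 0.45, 0, 0, -1, 0, 0, 0, 0.45, 0, 0, -1, 0, 0, 0, 0.45, 0, 0, -1, 0, 0, 0, 0.45, 0, 0, 0, 0, 0, 0, 0.45, 0, 0, 0, 0, 0, 0, 0, 0, 0, 0, 0, 0, 0, 0, 0, 0, 0, 0, 0, 0, 0]}}

```text
time: 10.0
tool_pos: [0.418, -0.2874, -0.0042]
ee_rot: [-3.141, -0.0, -1.545]
wrist_force: [0.1, -0.0, 0.4]
width: 0.0207
```

{"op": "send_rows", "data": {"rows": [0, 0, 0, 0, 0, 0, 0, 0, 0, 10, 0, 0, 0, 0, 0, 0, 20, 0, 0, 0, 0, 0, 0, 30, 0, 0, 0, 0, 0, 0, 30, 0, 0, 0, 0, 0, 0, 20, 0, 0, 0, 0, 0, 0, 0, 0, 0, 0, 0, 0, 0, 0, 0, 0, 0, 0]}}

```text
time: 11.0
tool_pos: [0.4175, -0.287, 0.105]
ee_rot: [3.141, 0.001, -1.545]
wrist_force: [-0.1, -0.0, -0.9]
width: 0.0207
```

```bash
python3 - <<'E'
from h import *
o=get_obs();s=snapshot("wrist");cv2.imwrite("pics/w11.png",s["color"][:,:,::-1]);print(o["tool_pos"],o["wrist_force"],o["width"])
E
```

```text
[ 0.41754146 -0.28697843  0.10502356] [-0.12789984 -0.04464297 -0.85291438] 0.020687586368309984
```

View pics/w11.png

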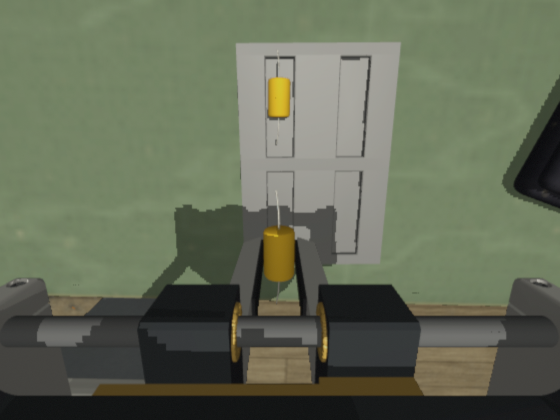

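{"op": "send_rows", "data": {"rows": [9, 51, 4, 0, 0, -0.9, 0, 9, 51, 0, 0, 0, -0.9, 0, 9, 51, 0, 0, 0, -0.9, 0, 9, 51, 0, 0, 0, -0.9, 0, 9, 51, 0, 0, 0, -0.9, 0, 9, 51, 0, 0, 0, -0.9, 0, 9, 51, 0, 0, 0, -0.9, 0, 9, 51, 0, 0, 0, -0.9, 0]}}

```text
time: 12.05
tool_pos: [0.4892, 0.1222, 0.1083]
ee_rot: [3.139, -0.001, -1.671]
wrist_force: [1.0, -1.1, -0.7]
width: 0.0209
```

```bash
python3 - <<'E'
from h import *
o=get_obs();s=snapshot("wrist");cv2.imwrite("pics/w12.png",s["color"][:,:,::-1]);print(o["tool_pos"],o["ee_rot"],o["wrist_force"],o["width"])
E
```

```text
[0.48918515 0.12223127 0.10831339] [ 3.13943095e+00 -7.83833808e-04 -1.67109402e+00] [ 1.03873469 -1.07643826 -0.72212183] 0.02091153800504456
```

View pics/w12.png

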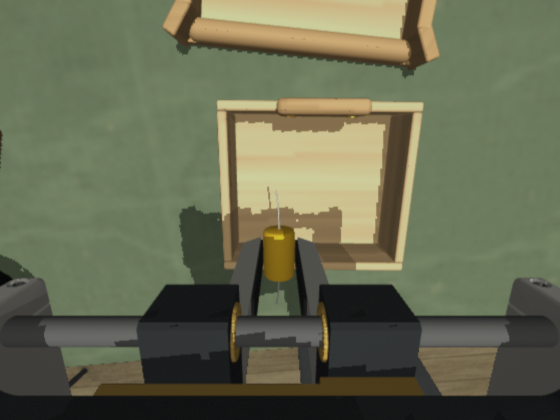

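```bash
python3 - <<'E'
from h import *
o=get_obs();s=snapshot("wrist")
b=[(218,102.5),(422,102.5),(404,270.5),(223.5,269.5)]
L=[(.075,.084,.06),(.075,-.084,.06),(-.075,-.084,.06),(-.075,.084,.06)]
p,r=fit([(s,o,b,L)],0,[.51,.09,0]);print(p,r)
for q in [(-.025,.03,.03),(-.075,.084,.06)]: print(l2w(p,q))
print(proj(s,[o["tool_pos"],o["tool_pos"]+[0,0,.019]],o))
E
```

```text
[ 0.51157077  0.0940315  -0.09541746] [[-2.15550374 -0.658237  ]
 [ 2.18234519 -0.37264212]
 [-1.22118472  0.69020076]
 [ 1.17652144  1.03635772]]
[[0.48954267 0.12627685 0.03      ]]
[[0.44491484 0.18479485 0.06      ]]
[[279.69418247 240.00705004]
 [279.66225245 250.26782035]]
```

```bash
python3 - <<'E'
from h import *
o=get_obs();s=snapshot("wrist")
b=[(218,102.5),(422,102.5),(404,270.5),(223.5,269.5)]
L=np.array([(.075,.084,.06),(.075,-.084,.06),(-.075,-.084,.06),(-.075,.084,.06)])
f=lambda p:(proj(s,l2w(p[:3],L)+[0,0,p[3]],o)-b).ravel()
q=least_squares(f,[.51,.09,-.1,0]);print(q.x,q.fun)
E
```

```text
[ 0.51092993  0.0900553  -0.09408582 -0.00195028] [-1.2683453  -0.26524084  1.29439204  0.15493327 -1.88850375 -0.25647786
  1.85806321  0.38538844]
```

{"op": "send_rows", "data": {"rows": [0, 0, -30, 0, 0, 0, 0, 0, 0, -30, 0, 0, 0, 0, 0, 0, -25, 0, 0, 0, 0, 0, 0, -12, 0, 0, 0, 0, 0, 0, -5, 0, 0, 0, 0, 0, 0, 0, 0, 0, 0, 0.4, 0, 0, 0, 0, 0, 0, 0.4, 0, 0, 0, 0, 0, 0, 0.4]}}

```text
time: 13.2
tool_pos: [0.4906, 0.1208, 0.0087]
ee_rot: [-3.14, 0.0, -1.671]
wrist_force: [-0.5, -1.0, 0.8]
width: 0.037
```

{"op": "send_rows", "data": {"rows": [0, 0, 10, 0, 0, 0, 0.4, 0, 0, 30, 0, 0, 0, 0.4, 0, 0, 40, 0, 0, 0, 0.4, 0, 0, 25, 0, 0, 0, 0.4, 0, -50, 0, 0, 0, 0, 0.4, 0, -50, 0, 0, 0, 0, 0.4, 0, -50, 0, 0, 0, 0, 0.4, 0, -50, 0, 0, 0, 0, 0.4]}}

```text
time: 14.2
tool_pos: [0.4902, -0.0809, 0.114]
ee_rot: [-3.14, -0.0, -1.67]
wrist_force: [0.6, 0.7, 0.4]
width: 0.0377
```

```bash
python3 - <<'E'
from h import *
s=snapshot("top");crop(s,205,130,435,305,3,"t13.png")
E
```

```text
(no output)
```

View pics/t13.png

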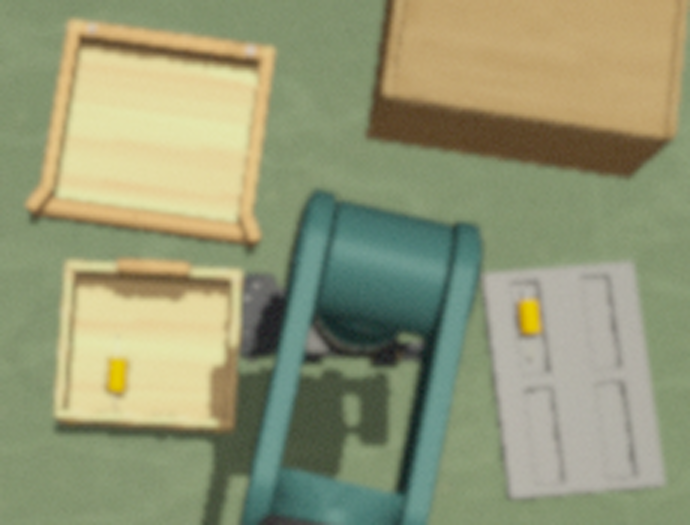

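{"op": "send_rows", "data": {"rows": [5, -40, 0, 0, 0, 1.2, 0.45, 5, -40, 0, 0, 0, 1.2, 0.45, 5, -40, 0, 0, 0, 1.2, 0.45, 5, -40, 0, 0, 0, 1.2, 0.45, 5, -30, 0, 0, 0, 1.2, 0.45, 5, -13, 0, 0, 0, 1.2, 0.45, 3, 0, 0, 0, 0, 0, 0.45, 0, 0, 0, 0, 0, 0, 0.45]}}

```text
time: 15.25
tool_pos: [0.5232, -0.2811, 0.1129]
ee_rot: [-3.142, 0.001, -1.544]
wrist_force: [0.5, 0.1, 0.2]
width: 0.0426
```

```bash
python3 - <<'E'
from h import *
o=get_obs();s=snapshot("wrist");cv2.imwrite("pics/w14.png",s["color"][:,:,::-1])
print(o["tool_pos"],o["ee_rot"])
hsv=cv2.cvtColor(s["color"],cv2.COLOR_RGB2HSV);m=cv2.inRange(hsv,(18,120,60),(34,255,255));m[300:]=0
n,l,st,c=cv2.connectedComponentsWithStats(m)
for i in range(1,n):
    if 100<st[i,4]<2000: print(st[i],c[i],back(s,c[i],.02,o))
E
```

```text
[ 0.52323703 -0.28109087  0.11285801] [-3.14156360e+00  5.30308837e-04 -1.54382914e+00]
[272 189  20  34 632] [281.75632911 205.65189873] [ 0.52570706 -0.2837226   0.02      ]
```

View pics/w14.png

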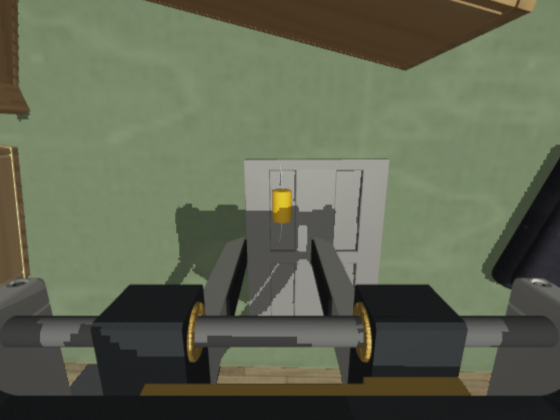

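{"op": "send_rows", "data": {"rows": [1, -1, -30, 0, 0, 0, 0.45, 0, -1, -30, 0, 0, 0, 0.45, 0, 0, -30, 0, 0, 0, 0.45, 0, 0, -16, 0, 0, 0, 0.45, 0, 0, -7, 0, 0, 0, 0.45, 0, 0, -4, 0, 0, 0, 0.45, 0, 0, -1, 0, 0, 0, 0.45, 0, 0, 0, 0, 0, 0, 0.3]}}

```text
time: 16.3
tool_pos: [0.5245, -0.2847, -0.0044]
ee_rot: [-3.14, -0.001, -1.545]
wrist_force: [-0.9, -0.5, -0.5]
width: 0.0354
```

{"op": "send_rows", "data": {"rows": [0, 0, 0, 0, 0, 0, 0, 0, 0, 0, 0, 0, 0, 0, 0, 0, 0, 0, 0, 0, 0, 0, 0, 0, 0, 0, 0, 0, 0, 0, 10, 0, 0, 0, 0, 0, 0, 20, 0, 0, 0, 0, 0, 0, 30, 0, 0, 0, 0, 0, 0, 30, 0, 0, 0, 0]}}

```text
time: 17.3
tool_pos: [0.5237, -0.2842, 0.0857]
ee_rot: [3.141, 0.0, -1.545]
wrist_force: [-0.1, -0.1, 0.8]
width: 0.0208
```

{"op": "send_rows", "data": {"rows": [0, 0, 25, 0, 0, -0.9, 0, -6, 50, 0, 0, 0, -0.9, 0, -6, 50, 0, 0, 0, -0.9, 0, -6, 50, 0, 0, 0, -0.9, 0, -6, 50, 0, 0, 0, -0.9, 0, -6, 50, 0, 0, 0, -0.9, 0, -6, 50, 0, 0, 0, -0.9, 0, -5, 46, 0, 0, 0, -0.9, 0]}}

```text
time: 18.3
tool_pos: [0.4824, 0.0634, 0.1103]
ee_rot: [-3.141, 0.0, -1.671]
wrist_force: [0.9, -0.5, 0.6]
width: 0.0205
```

```bash
python3 - <<'E'
from h import *
o=get_obs();s=snapshot("wrist");cv2.imwrite("pics/w15.png",s["color"][:,:,::-1]);print(o["tool_pos"],o["ee_rot"],o["wrist_force"],o["width"])
E
```

```text
[0.48244137 0.0633622  0.11025808] [-3.14089446e+00  1.45657393e-04 -1.67088341e+00] [ 0.86726461 -0.45125523  0.56018531] 0.020528766501900962
```

View pics/w15.png

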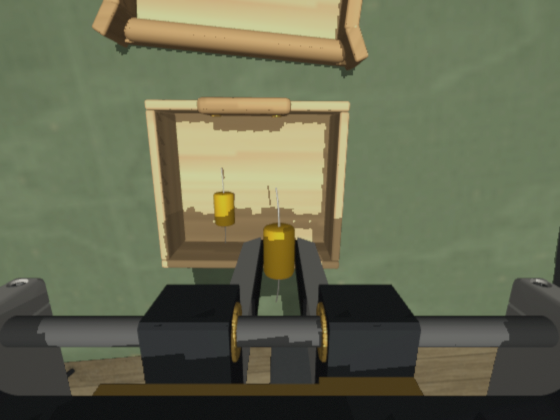

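{"op": "send_rows", "data": {"rows": [0, 0, -30, 0, 0, 0, 0, 0, 0, -30, 0, 0, 0, 0, 0, 0, -25, 0, 0, 0, 0, 0, 0, -12, 0, 0, 0, 0, 0, 0, -5, 0, 0, 0, 0, 0, 0, 0, 0, 0, 0, 0.4, 0, 0, 0, 0, 0, 0, 0.4, 0, 0, 0, 0, 0, 0, 0.4]}}

```text
time: 19.35
tool_pos: [0.4836, 0.0616, 0.0086]
ee_rot: [-3.14, 0.0, -1.671]
wrist_force: [-0.5, -0.7, 0.5]
width: 0.037
```

{"op": "send_rows", "data": {"rows": [0, 0, 10, 0, 0, 0, 0.4, 0, 0, 30, 0, 0, 0, 0.4, 0, 0, 40, 0, 0, 0, 0.4, 0, 0, 50, 0, 0, 0, 0.4, -30, 0, 30, 0, 0, 0, 0.4, -30, 0, 0, 0, 0, 0, 0.4, 0, 0, 0, 0, 0, 0, 0.4, 0, 0, 0, 0, 0, 0, 0.4]}}

```text
time: 20.35
tool_pos: [0.4234, 0.0616, 0.1679]
ee_rot: [-3.141, 0.0, -1.671]
wrist_force: [-0.3, 1.0, -0.7]
width: 0.0377
```

```bash
python3 - <<'E'
from h import *
o=get_obs();s=snapshot("wrist");cv2.imwrite("pics/w16.png",s["color"][:,:,::-1]);print(o["tool_pos"],o["ee_rot"],o["wrist_force"],o["width"],o["time"])
E
```

```text
[0.42339375 0.06163954 0.16791718] [-3.14069615e+00  2.21957430e-05 -1.67067761e+00] [-0.33919317  0.99447604 -0.72238255] 0.03770278174964624 20.35
```

View pics/w16.png

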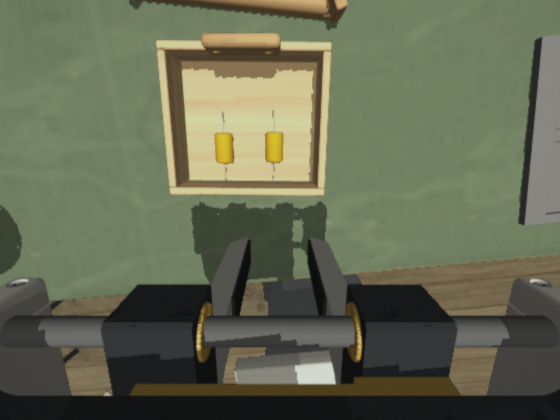

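```bash
python3 - <<'E'
from h import *
o=get_obs();s=snapshot("wrist")
b=[(158,43),(331,42.5),(324,194),(169,194.5)]
L=np.array([(.075,.084,.06),(.075,-.084,.06),(-.075,-.084,.06),(-.075,.084,.06)])
p,r=fit([(s,o,b,L)],0,[.51,.09,0]);print(p,r.round(1).tolist())
f=lambda p:(proj(s,l2w(p[:3],L)+[0,0,p[3]],o)-b).ravel()
q=least_squares(f,[.51,.09,-.1,0]);print(q.x,q.fun.round(1))
bay=np.array([.728,.0685,-.188])
print("board",l2w(p,(.069,0,.086)),"front",l2w(p,(.075,0,0)),"sill",l2w(bay,(-.091,0,.02)))
print(proj(s,l2w(p,[(.069,.035,.086),(.069,-.035,.086)]),o))
F=l2w(p,(.075,0,0))[0]-[*bay[:2],0];c,n=np.cos(bay[2]),np.sin(bay[2]);print("front in bay",c*F[0]+n*F[1],-n*F[0]+c*F[1])
E
```

```text
[ 0.51088728  0.08735342 -0.10317987] [[-2.7, -1.9], [1.1, -0.3], [0.7, 2.2], [1.1, 1.0]]
[ 0.51140444  0.08780184 -0.10324046 -0.00464705] [-1.3 -1.  -0.3  0.5 -0.4  0.9  2.1 -0.3]
board [[0.57952032 0.08024663 0.086     ]] front [[0.58548841 0.07962865 0.        ]] sill [[0.63860342 0.0855074  0.02      ]]
[[200.2942769   40.37334585]
 [280.75366657  40.83849984]]
front in bay -0.14208042303779986 -0.015702068719483146
```

{"op": "send_rows", "data": {"rows": [0, 0, 30, 0, 0, 10, 0.45, 20, 3, 0, 0, 0, 10, 0.45, 20, 3, 0, 0, 0, 10, 0.45, 20, 3, 0, 0, 0, 10, 0.45, 20, 3, 0, 0, 0, 10, 0.45, 20, 3, 0, 0, 0, 10, 0.45, 20, 3, 0, 0, 0, 10, 0.45, 20, 2, 0, 0, 0, 10, 0.45]}}

```text
time: 21.45
tool_pos: [0.5641, 0.0817, 0.1965]
ee_rot: [3.141, 0.002, -0.269]
wrist_force: [1.0, -0.4, -0.6]
width: 0.0422
```

{"op": "send_rows", "data": {"rows": [17, 0, -20, 0, 0, 10, 0.45, 0, 0, -20, 0, 0, 0, 0.45, 0, 0, -20, 0, 0, 0, 0.45, 0, 0, -15, 0, 0, 0, 0.45, 0, 0, 0, 0, 0, 0, 0.45, 0, 0, 0, 0, 0, 0, 0.45, 0, 0, 0, 0, 0, 0, 0.45, 0, 0, 0, 0, 0, 0, 0.45]}}

```text
time: 22.45
tool_pos: [0.5804, 0.0817, 0.1237]
ee_rot: [-3.141, -0.002, -0.1]
wrist_force: [-0.4, 0.5, -0.8]
width: 0.0424
```

```bash
python3 - <<'E'
from h import *
o=get_obs();s=snapshot("wrist");cv2.imwrite("pics/w17.png",s["color"][:,:,::-1]);print(o["tool_pos"],o["ee_rot"],o["wrist_force"],o["width"],o["time"])
E
```

```text
[0.58039289 0.08167534 0.12368492] [-3.14136896e+00 -1.82032174e-03 -9.97953132e-02] [-0.36510229  0.53424058 -0.78288592] 0.04235345683608817 22.45
```

View pics/w17.png

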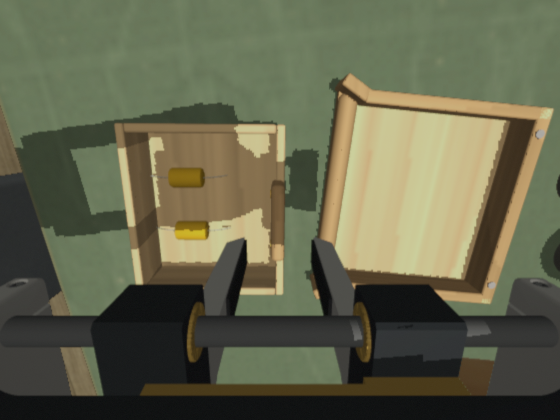

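```bash
python3 - <<'E'
from h import *
o=get_obs();s=snapshot("wrist");print(o["tool_pos"])
crop(s,250,160,350,310,4,"w18.png")
print(back(s,(278.5,184),.086,o),back(s,(278,261),.086,o))
T=np.array(o["tool_pos"]);print(proj(s,[[T[0],T[1],.086]],o))
E
```

```text
[0.58025241 0.08165842 0.12345991]
[0.5852118 0.1158346 0.086    ] [0.57791581 0.04642581 0.086     ]
[[276.66864547 223.47954951]]
```

View pics/w18.png

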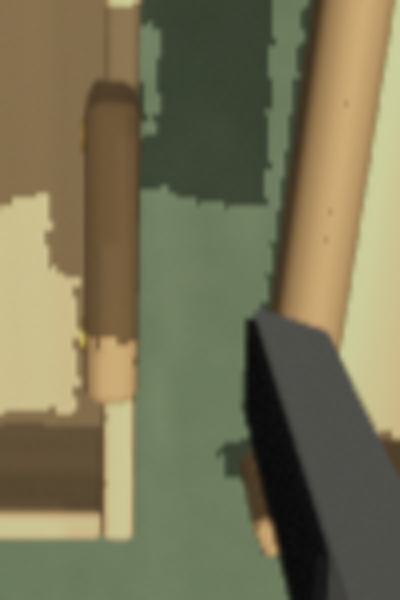

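{"op": "send_rows", "data": {"rows": [1, 0, -30, 0, 0, 0, 0.45, 0, 0, -25, 0, 0, 0, 0.45, 0, 0, -15, 0, 0, 0, 0.45, 0, 0, -8, 0, 0, 0, 0.45, 0, 0, -5, 0, 0, 0, 0.45, 0, 0, 0, 0, 0, 0, 0.2, 0, 0, 0, 0, 0, 0, 0, 0, 0, 0, 0, 0, 0, 0]}}

```text
time: 23.55
tool_pos: [0.5813, 0.0817, 0.0404]
ee_rot: [-3.141, -0.001, -0.1]
wrist_force: [-0.1, 0.6, 0.4]
width: 0.0161
```

{"op": "send_rows", "data": {"rows": [0, 0, 0, 0, 0, 0, 0, 0, 0, 0, 0, 0, 0, 0, 0, 0, 0, 0, 0, 0, 0, 0, 0, 0, 0, 0, 0, 0, 0, 0, 0, 0, 0, 0, 0, 0, 0, 0, 0, 0, 0, 0, 0, 0, 0, 0, 0, 0, 0, 0, 0, 0, 0, 0, 0, 0]}}

```text
time: 24.55
tool_pos: [0.5797, 0.0819, 0.0403]
ee_rot: [-3.142, 0.002, -0.1]
wrist_force: [-4.9, 0.3, 3.6]
width: 0.0118
```

```bash
python3 - <<'E'
from h import *
o=get_obs();s=snapshot("wrist");cv2.imwrite("pics/w19.png",s["color"][:,:,::-1]);print(o["tool_pos"],o["ee_rot"],o["wrist_force"],o["width"],o["time"])
E
```

```text
[0.57965559 0.08185547 0.0402999 ] [-3.14155809e+00  2.35898955e-03 -9.99780995e-02] [-4.90088802  0.27851905  3.55760021] 0.011802369620626979 24.55
```

View pics/w19.png

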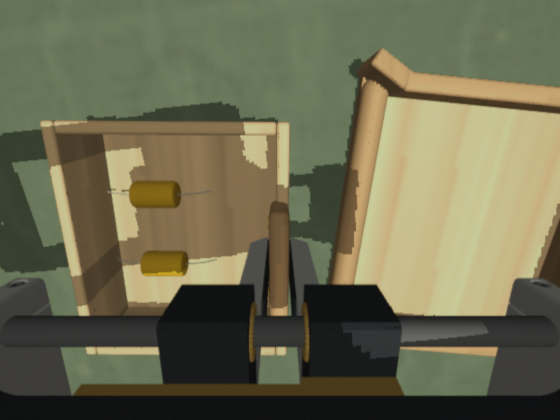

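{"op": "send_rows", "data": {"rows": [-1.2, 0.1, 4, -0.16, -1.63, 0, 0, -1.3, 0.1, 4, -0.16, -1.63, 0, 0, -1.4, 0.1, 4, -0.16, -1.63, 0, 0, -1.5, 0.2, 4, -0.16, -1.63, 0, 0, -1.7, 0.2, 4, -0.16, -1.63, 0, 0, -1.8, 0.2, 4, -0.16, -1.63, 0, 0, -1.9, 0.2, 3.8, -0.16, -1.63, 0, 0, -2, 0.2, 3.6, -0.16, -1.63, 0, 0]}}

```text
time: 25.6
tool_pos: [0.5677, 0.083, 0.0711]
ee_rot: [-3.141, -0.23, -0.1]
wrist_force: [-1.5, 0.7, -1.7]
width: 0.012
```

```bash
python3 - <<'E'
from h import *
o=get_obs();s=snapshot("scene");crop(s,150,150,350,300,4,"s20.png");print(o["tool_pos"],o["ee_rot"],o["wrist_force"],o["wrist_torque"],o["width"],o["time"])
E
```

```text
[0.56769731 0.08298887 0.07114471] [-3.14116108 -0.23003985 -0.09985662] [-1.46848005  0.71668519 -1.72360934] [ 0.13641734  1.04569489 -0.0818278 ] 0.012035489184887959 25.6
```

View pics/s20.png

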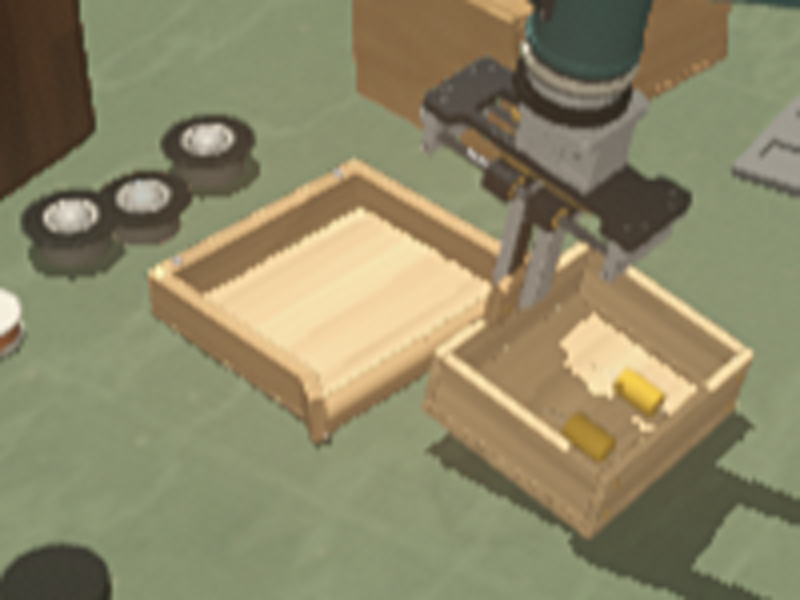

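{"op": "send_rows", "data": {"rows": [8, 0, 0, 0, 0, -0.6, 0, 12, 0, 0, 0, 0, -0.7, 0, 12, 0, 0, 0, 0, -0.7, 0, 12, 0.2, 0, 0, 0, -0.8, 0, 12, 0.2, 0, 0, 0, -0.8, 0, 12, 0.2, 0, 0, 0, -0.8, 0, 10, 0, 0, 0, 0, -0.6, 0, 4, 0, 0, 0, 0, 0, 0]}}

```text
time: 26.65
tool_pos: [0.6508, 0.0837, 0.071]
ee_rot: [-3.141, -0.229, -0.187]
wrist_force: [-2.9, -1.0, -1.7]
width: 0.0117
```

```bash
python3 - <<'E'
from h import *
o=get_obs();s=snapshot("scene");crop(s,150,150,350,300,4,"s21.png");print(o["tool_pos"],o["ee_rot"],o["wrist_force"],o["wrist_torque"],o["width"],o["time"])
s=snapshot("wrist");cv2.imwrite("pics/w21.png",s["color"][:,:,::-1])
E
```

```text
[0.65078349 0.08368797 0.0709979 ] [-3.14094867 -0.22868418 -0.18734201] [-2.85475294 -0.95392472 -1.667753  ] [-0.03104032  1.23921998  0.02763529] 0.011713154742222542 26.65
```

View pics/s21.png

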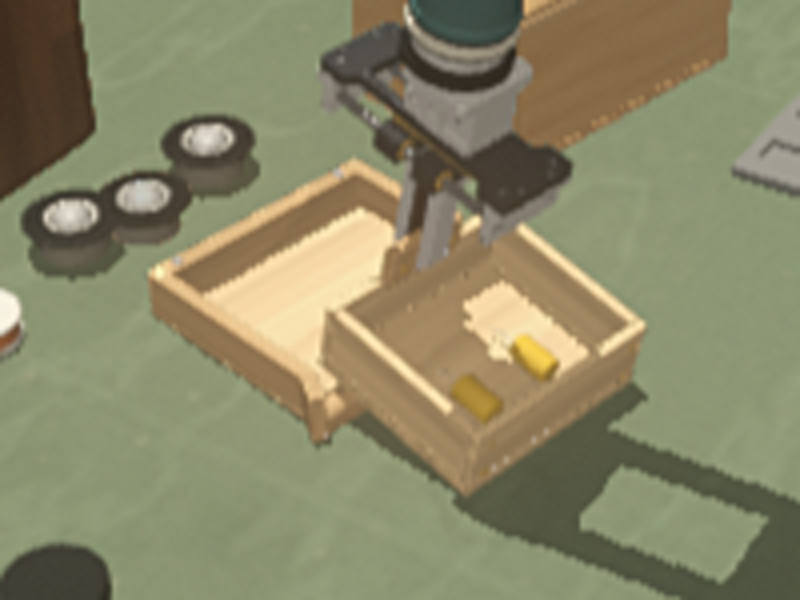

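View pics/w21.png

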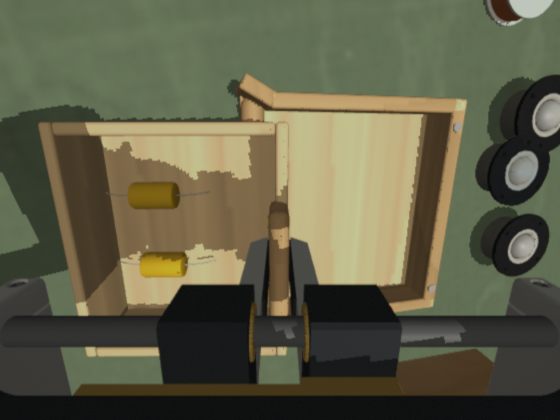

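```bash
python3 - <<'E'
from h import *
o=get_obs();s=snapshot("wrist");crop(s,230,60,480,320,3,"w22.png");print(o["tool_pos"],o["ee_rot"])
bay=np.array([.728,.0685,-.188])
print(((proj(s,l2w(bay,[(.081,.092,.04),(.081,-.092,.04),(-.081,.092,.04)]),o))-[230,60])*3)
E
```

```text
[0.6508976  0.08369107 0.07131411] [-3.14062828 -0.22980625 -0.18726498]
[[647.32398774 163.79751515]
 [566.01023947 719.38047891]
 [102.01186407 154.58857696]]
```

View pics/w22.png

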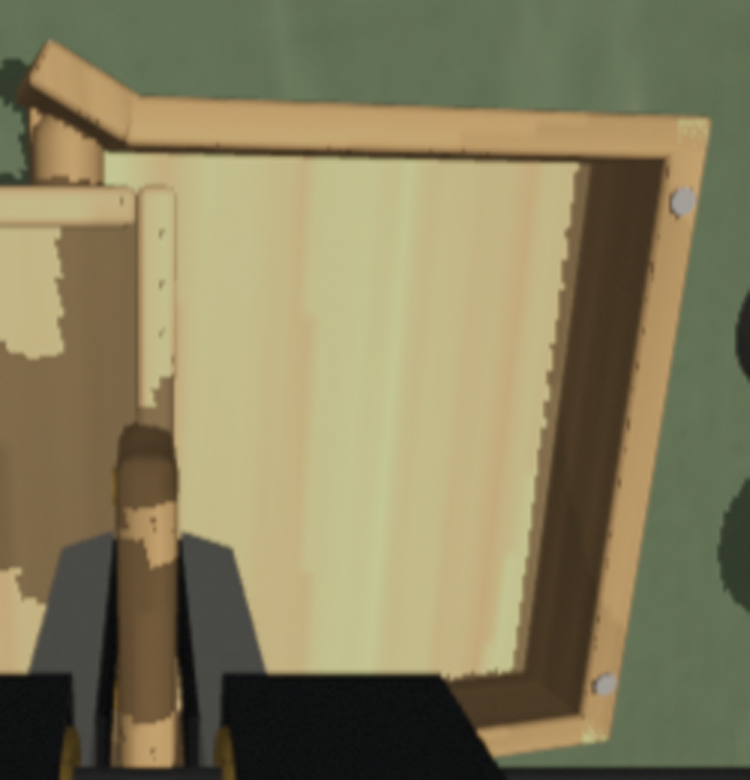

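```bash
python3 - <<'E'
from h import *
o=get_obs();s=snapshot("wrist");t=snapshot("top");crop(t,205,130,305,280,5,"t22.png")
U=[(230+x/3,60+y/3) for x,y in [(667,158),(581,713)]]
L=[(.081,.092,.04),(.081,-.092,.04)]
print(fit([(s,o,U,L)],0,[.73,.07,-.19]))
A=lambda l:[(205+x/4-.375,130+y/4-.375) for x,y in l]
b=A([(108,52),(347,82)])
print(fit([(t,None,b,L)],0,[.73,.07,-.19]))
p,r=fit([(t,None,b,L),(s,o,U,L)],0,[.73,.07,-.19]);print(p,r)
# box front edge from tool: local pt relative: tool (.069,0,.04) in box frame
R=Ro.from_euler('xyz',o["ee_rot"]).as_matrix()@np.diag([1,-1,-1.])
box=np.array(o["tool_pos"])-R@np.array([.069,0,.040]);print("box",box)
for n,l in (("front",(.075,0,0)),("rear",(-.075,0,0)),("mid",(0,0,0))):
    w=box+R@np.array(l);d=w[:2]-p[:2];c,q=np.cos(p[2]),np.sin(p[2]);print(n,w,"bay",c*d[0]+q*d[1],-q*d[0]+c*d[1])
E
```

```text
(array([ 0.73450849,  0.06930802, -0.19225653]), array([[-0.001943  ,  0.08050884],
       [-0.0163507 , -0.11662376]]))
(array([ 0.72566376,  0.06838149, -0.18301952]), array([[-0.61061113, -0.09499213],
       [ 0.60912738,  0.07855199]]))
[ 0.73357701  0.06949414 -0.19254325] [[-0.77798286 -2.82306635]
 [ 0.29560966 -2.11326639]
 [-0.88633271  0.08136197]
 [-0.82293498  0.01177533]]
box [0.59373604 0.09455094 0.01681751]
front [0.6654826  0.08096104 0.03392735] bay -0.06903033429570321 -0.001775262261243412
rear [ 5.21989489e-01  1.08140843e-01 -2.92323344e-04] bay -0.2150728088081413 -0.002555954553548463
mid [0.59373604 0.09455094 0.01681751] bay -0.14205157155192225 -0.002165608407395936
```

View pics/t22.png

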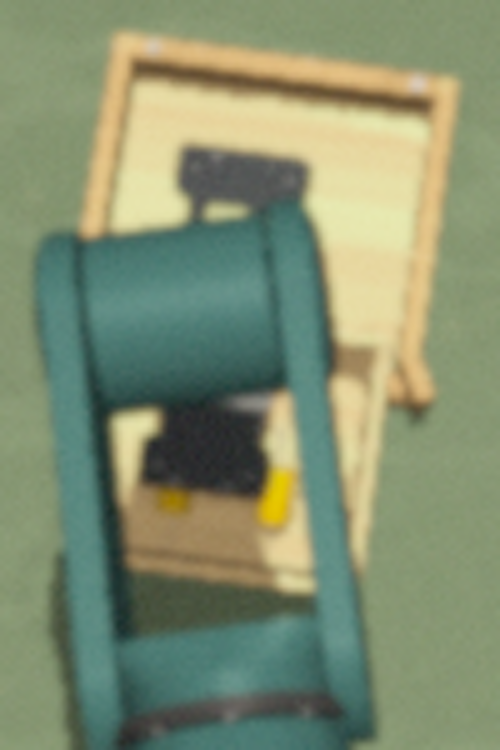

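{"op": "send_rows", "data": {"rows": [1.3, -0.2, -2.6, 0.2, 1.1, 0, 0, 1.3, -0.2, -2.6, 0.2, 1.1, 0, 0, 1.3, -0.2, -2.6, 0.2, 1.1, 0, 0, 1.3, -0.2, -2.6, 0.2, 1.1, 0, 0, 0, 0, 0, 0, 0, 0, 0, 0, 0, 0, 0, 0, 0, 0.3, 0, 0, 0, 0, 0, 0, 0.45, 0, 0, 0, 0, 0, 0, 0.45]}}

```text
time: 27.9
tool_pos: [0.6557, 0.0826, 0.0606]
ee_rot: [3.141, -0.151, -0.187]
wrist_force: [0.7, 0.6, -0.7]
width: 0.0382
```

{"op": "send_rows", "data": {"rows": [-2, 0.4, 15, 0, 0, 0, 0.45, -3, 0.5, 20, 0, 0, 0, 0.45, -3, 0.5, 20, 0, 0, 0, 0.45, -4, 1, 30, 0, 0, 0, 0.45, -30, 5, 30, 0, 0, 0, 0.45, -60, 5, 10, -1, -5, 0, 0.45, -60, 0, 0, -1, -4, 0, 0.45, 0, 0, 0, 0, 0, 0, 0.45]}}

```text
time: 28.9
tool_pos: [0.4864, 0.0954, 0.1851]
ee_rot: [3.136, -0.311, -0.183]
wrist_force: [1.2, 0.5, 0.5]
width: 0.0423
```

```bash
python3 - <<'E'
from h import *
o=get_obs();print(o["tool_pos"],o["ee_rot"],o["time"]);s=snapshot("scene");crop(s,150,150,350,300,4,"s23.png")
s=snapshot("wrist");cv2.imwrite("pics/w23.png",s["color"][:,:,::-1])
E
```

```text
[0.48636269 0.09537805 0.1851113 ] [ 3.13616402 -0.31095913 -0.18340869] 28.9
```

View pics/s23.png

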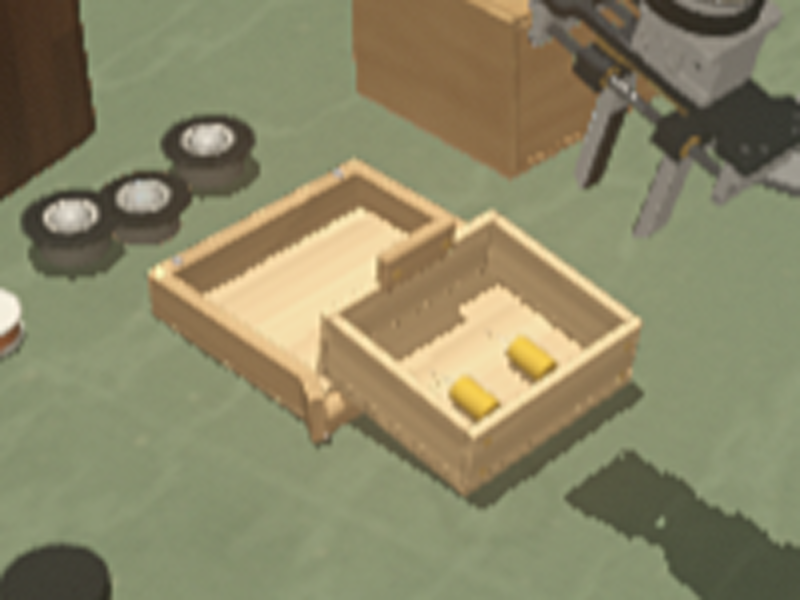

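View pics/w23.png

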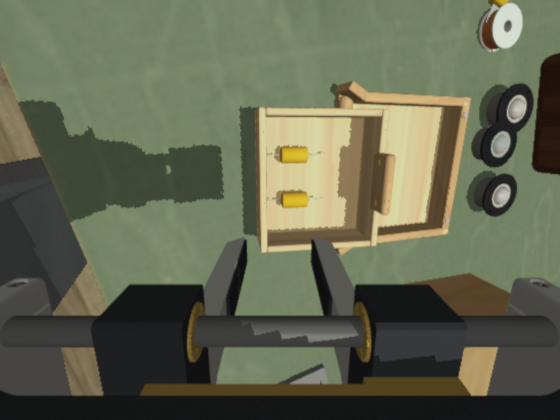

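{"op": "send_rows", "data": {"rows": [-2, 2.5, 0, 3, -0.6, -9.5, 1, -2, 2.5, 0, 3, -0.6, -9.5, 1, -2, 2.5, 0, 3, -0.6, -9.5, 1, -2, 2.5, 0, 3, -0.6, -9.5, 1, -2, 2.5, 0, 3, -0.6, -9.5, 1, -2, 2.5, 0, 3, -0.6, -9.5, 1, -2, 2.5, 0, 3, -0.6, -9.5, 1, 0, 2, 0, 3, -0.6, -9.5, 1]}}

```text
time: 30.0
tool_pos: [0.4821, 0.1149, 0.1874]
ee_rot: [-2.835, -0.055, -1.595]
wrist_force: [-1.1, -0.3, 0.8]
width: 0.094
```

{"op": "send_rows", "data": {"rows": [0, 0, 0, 3, -0.6, -9.5, 1, 0, 0, -20, 0, 0, 0, 1, 0, 0, -20, 0, 0, 0, 1, 0, 0, -20, 0, 0, 0, 1, 0, 0, 0, 0, 0, 0, 1, 0, 0, 0, 0, 0, 0, 1, 0, 0, 0, 0, 0, 0, 1, 0, 0, 0, 0, 0, 0, 1]}}

```text
time: 31.0
tool_pos: [0.48, 0.1148, 0.1268]
ee_rot: [-2.83, -0.004, -1.755]
wrist_force: [-0.2, 0.3, 0.2]
width: 0.0937
```

```bash
python3 - <<'E'
from h import *
o=get_obs();print(o["tool_pos"],o["ee_rot"],o["time"],o["joint_positions"])
print(Ro.from_euler('xyz',o["ee_rot"]).as_matrix().round(3))
s=snapshot("wrist");cv2.imwrite("pics/w24.png",s["color"][:,:,::-1])
E
```

```text
[0.47996503 0.11476533 0.12677398] [-2.83041899 -0.00371876 -1.75472794] 31.0 [ 0.21148111 -0.24735636  1.82999889 -0.12708543  1.27401426  1.98538497]
[[-0.183 -0.936  0.3  ]
 [-0.983  0.173 -0.059]
 [ 0.004 -0.306 -0.952]]
```

View pics/w24.png

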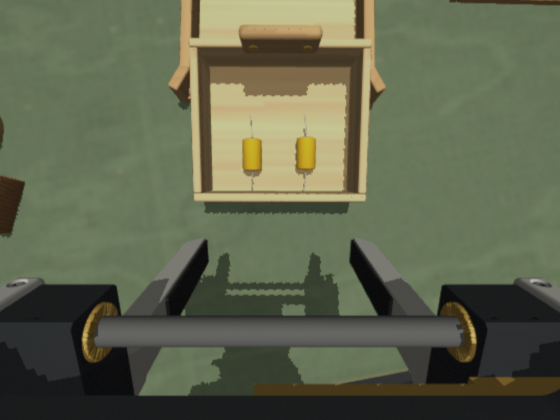

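```bash
python3 - <<'E'
from h import *
o=get_obs();s=snapshot("wrist")
for u in(194,280,366): print(back(s,(u,201),.0595,o))
E
```

```text
[0.52839955 0.19010982 0.0595    ]
[0.51328789 0.10792563 0.0595    ]
[0.49813512 0.02551786 0.0595    ]
```

{"op": "send_rows", "data": {"rows": [0, 0, -40, 0, 0, 0, 1, 0, 0, -40, 0, 0, 0, 1, 0, 0, -25, 0, 0, 0, 1, 0, 0, -12, 0, 0, 0, 1, 0, 0, -3, 0, 0, 0, 1, 10, -1.9, 0, 0, 0, 0, 1, 10, -1.9, 0, 0, 0, 0, 1, 7, -1.4, 0, 0, 0, 0, 1]}}

```text
time: 32.1
tool_pos: [0.508, 0.1094, 0.0068]
ee_rot: [-2.83, -0.004, -1.755]
wrist_force: [0.6, -0.7, 0.0]
width: 0.0936
```

```bash
python3 - <<'E'
from h import *
o=get_obs();print(o["tool_pos"],o["ee_rot"],o["wrist_force"],o["time"])
s=snapshot("scene");crop(s,150,150,350,300,4,"s25.png")
E
```

```text
[0.50804508 0.10937256 0.00682182] [-2.83003093 -0.00366476 -1.75499866] [ 5.63397591e-01 -7.44952916e-01  5.37331439e-04] 32.1
```

View pics/s25.png

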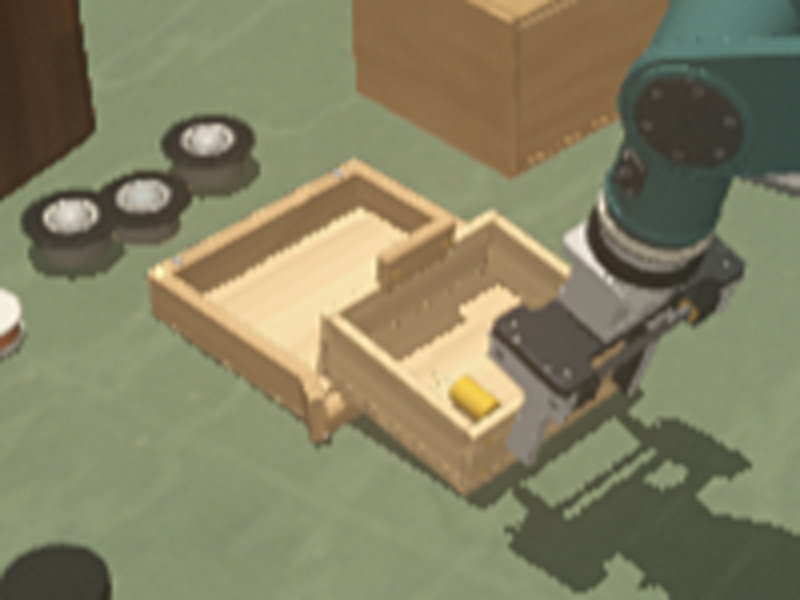

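{"op": "send_rows", "data": {"rows": [8, -1.5, 0, 0, 0, 0, 1, 8, -1.5, 0, 0, 0, 0, 1, 8, -1.5, 1, 0, 0, 0, 1, 8, -1.5, 1, 0, 0, 0, 1, 8, -1.5, 1, 0, 0, 0, 1, 8, -1.5, 1, 0, 0, 0, 1, 0, 0, 0, 0, 0, 0, 1, 0, 0, 0, 0, 0, 0, 1]}}

```text
time: 33.15
tool_pos: [0.5534, 0.1002, 0.009]
ee_rot: [-2.834, -0.005, -1.755]
wrist_force: [-4.7, -1.0, 0.3]
width: 0.0936
```

```bash
python3 - <<'E'
from h import *
o=get_obs();print(o["tool_pos"],o["ee_rot"],o["wrist_force"],o["time"])
s=snapshot("scene");crop(s,150,150,350,300,4,"s26.png")
E
```

```text
[0.55342763 0.10019745 0.00897481] [-2.83390565 -0.00528989 -1.75478261] [-4.73483196 -1.0450735   0.2989885 ] 33.15
```

View pics/s26.png

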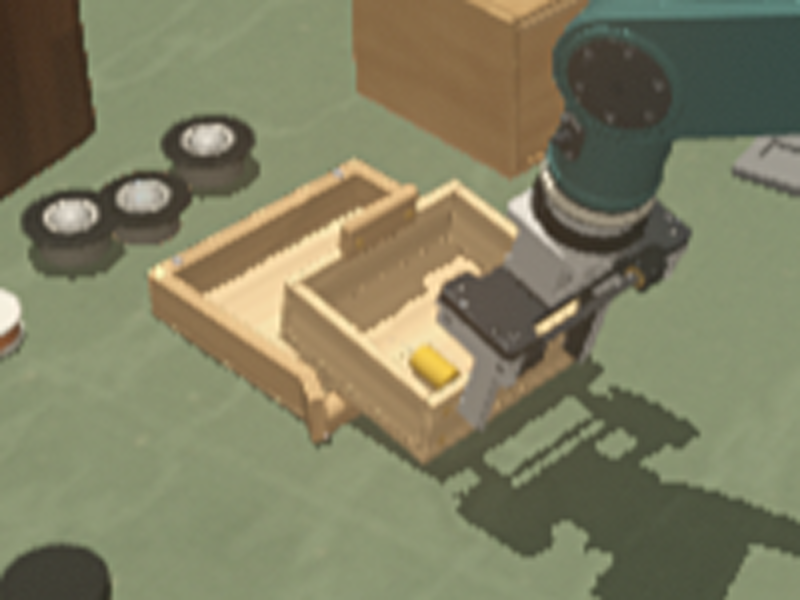

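{"op": "send_rows", "data": {"rows": [6, -1.1, 2, 0, 0, 0, 1, 6, -1.1, 2.5, 0, 0, 0, 1, 6, -1.1, 3, 0, 0, 0, 1, 6, -1.1, 3, 0, 0, 0, 1, 6, -1.1, 3, 0, 0, 0, 1, 6, -1.1, 3, 0, 0, 0, 1, 0, 0, 0, 0, 0, 0, 1, 0, 0, 0, 0, 0, 0, 1]}}

```text
time: 34.2
tool_pos: [0.5917, 0.0939, 0.0273]
ee_rot: [-2.828, -0.004, -1.754]
wrist_force: [-0.4, 0.7, -0.0]
width: 0.0941
```

```bash
python3 - <<'E'
from h import *
o=get_obs();print(o["tool_pos"],o["ee_rot"],o["wrist_force"],o["time"])
s=snapshot("scene");crop(s,150,150,350,300,4,"s27.png")
s=snapshot("wrist");cv2.imwrite("pics/w27.png",s["color"][:,:,::-1])
E
```

```text
[0.59169103 0.0938579  0.02726007] [-2.82847144 -0.00368867 -1.7544345 ] [-0.40751716  0.69732322 -0.03687948] 34.2
```

View pics/s27.png

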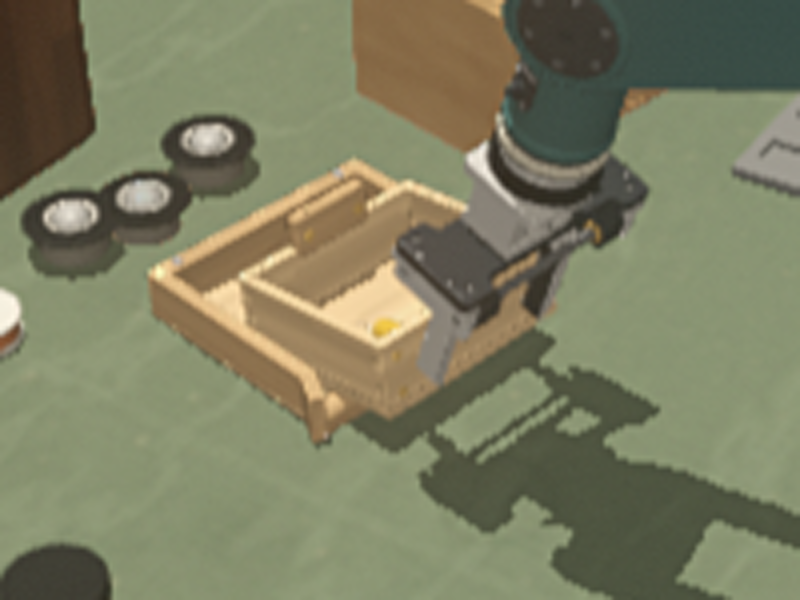

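View pics/w27.png

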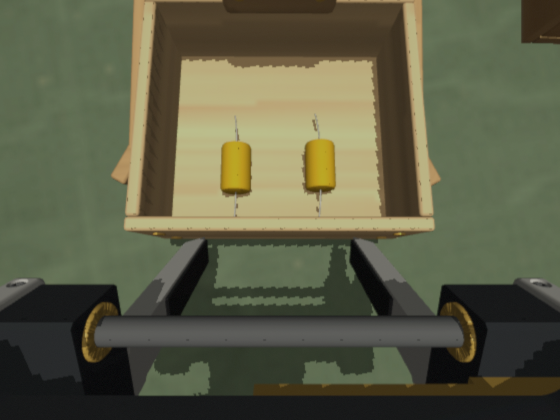

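{"op": "send_rows", "data": {"rows": [6, -1.1, 1, 0, 0, 0, 1, 7, -1.3, 1, 0, 0, 0, 1, 7, -1.3, 0, 0, 0, 0, 1, 7, -1.3, 0, 0, 0, 0, 1, 7, -1.3, 0, 0, 0, 0, 1, 7, -1.3, 0, 0, 0, 0, 1, 7, -1.3, 0, 0, 0, 0, 1, 0, 0, 0, 0, 0, 0, 1]}}

```text
time: 35.3
tool_pos: [0.6397, 0.0847, 0.0289]
ee_rot: [-2.83, -0.004, -1.755]
wrist_force: [-1.8, -0.0, -0.7]
width: 0.094
```

```bash
python3 - <<'E'
from h import *
o=get_obs();print(o["tool_pos"],o["ee_rot"],o["wrist_force"],o["time"])
s=snapshot("scene");crop(s,150,150,350,300,4,"s28.png")
s=snapshot("wrist");cv2.imwrite("pics/w28.png",s["color"][:,:,::-1])
E
```

```text
[0.63969882 0.08469887 0.02892019] [-2.82969402 -0.00418644 -1.75476846] [-1.83300421 -0.00937022 -0.73074341] 35.3
```

View pics/s28.png

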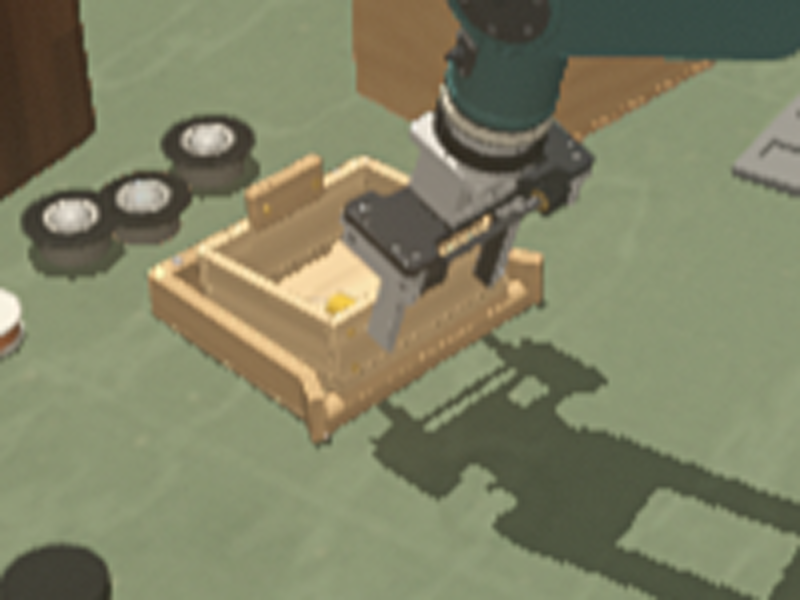

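View pics/w28.png

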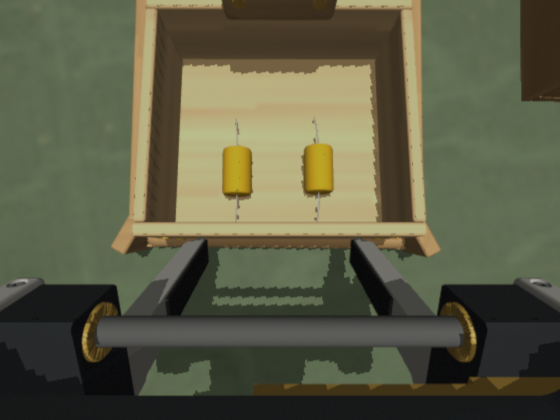

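{"op": "send_rows", "data": {"rows": [3, -0.6, 0, 0, 0, 0, 1, 3, -0.6, 0, 0, 0, 0, 1, 3, -0.6, 0, 0, 0, 0, 1, 3, -0.6, 0, 0, 0, 0, 1, 2, -0.4, 0, 0, 0, 0, 1, 1, -0.2, 0, 0, 0, 0, 1, 0, 0, 0, 0, 0, 0, 1, 0, 0, 0, 0, 0, 0, 1]}}

```text
time: 36.4
tool_pos: [0.6533, 0.0819, 0.0281]
ee_rot: [-2.832, -0.005, -1.755]
wrist_force: [-1.8, 0.2, -2.0]
width: 0.0942
```

{"op": "send_rows", "data": {"rows": [1, -0.2, 0, 0, 0, 0, 1, 1, -0.2, 0, 0, 0, 0, 1, 1, -0.2, 0, 0, 0, 0, 1, 1, -0.2, 0, 0, 0, 0, 1, 0, 0, 0, 0, 0, 0, 1, 0, 0, 0, 0, 0, 0, 1, 0, 0, 0, 0, 0, 0, 1, 0, 0, 0, 0, 0, 0, 1]}}

```text
time: 37.4
tool_pos: [0.6575, 0.0811, 0.0284]
ee_rot: [-2.831, -0.004, -1.755]
wrist_force: [-2.4, -0.4, -1.5]
width: 0.094
```

```bash
python3 - <<'E'
from h import *
o=get_obs();print(o["tool_pos"],o["ee_rot"],o["wrist_force"],o["time"])
s=snapshot("scene");crop(s,150,150,350,300,4,"s29.png")
E
```

```text
[0.65751145 0.08113844 0.02840648] [-2.83141746 -0.00429764 -1.75461546] [-2.35411081 -0.44288472 -1.50923463] 37.4
```

View pics/s29.png

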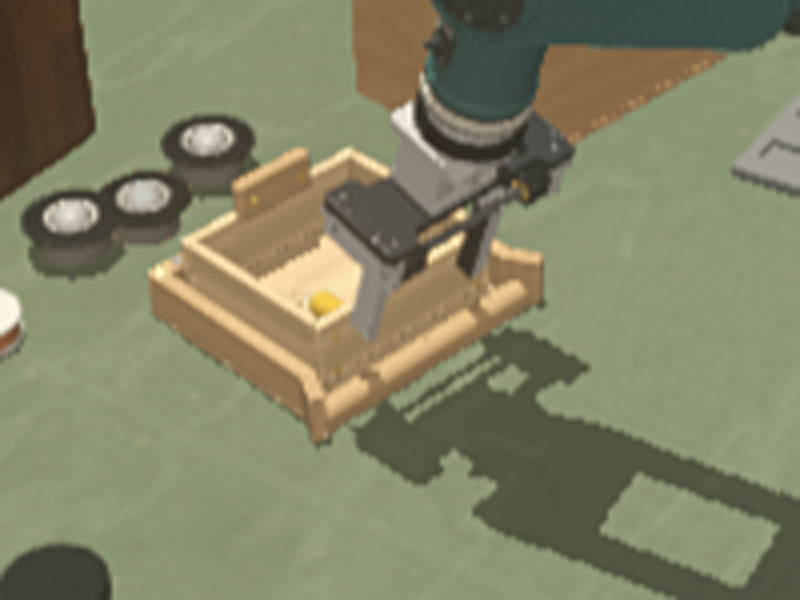

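{"op": "send_rows", "data": {"rows": [1, -0.2, 0, 0, 0, 0, 1, 1, -0.2, 0, 0, 0, 0, 1, 1, -0.2, 0, 0, 0, 0, 1, 0, 0, 0, 0, 0, 0, 1, 0, 0, 0, 0, 0, 0, 1, 0, 0, 0, 0, 0, 0, 1, 0, 0, 0, 0, 0, 0, 1, 0, 0, 0, 0, 0, 0, 1]}}

```text
time: 38.45
tool_pos: [0.6604, 0.0805, 0.0283]
ee_rot: [-2.832, -0.004, -1.755]
wrist_force: [-2.7, 0.3, -1.2]
width: 0.0941
```

{"op": "send_rows", "data": {"rows": [1, -0.2, 0, 0, 0, 0, 1, 1, -0.2, 0, 0, 0, 0, 1, 1, -0.2, 0, 0, 0, 0, 1, 0, 0, 0, 0, 0, 0, 1, 0, 0, 0, 0, 0, 0, 1, 0, 0, 0, 0, 0, 0, 1, 0, 0, 0, 0, 0, 0, 1, 0, 0, 0, 0, 0, 0, 1]}}

```text
time: 39.45
tool_pos: [0.661, 0.0805, 0.028]
ee_rot: [-2.837, -0.005, -1.755]
wrist_force: [-11.1, 2.4, 4.6]
width: 0.0936
```

Force rises at TCP x 0.661: against the stop. Back off and check.

{"op": "send_rows", "data": {"rows": [0.6, -0.1, 0, 0, 0, 0, 1, 0, 0, 0, 0, 0, 0, 1, -5, 1, 0, 0, 0, 0, 1, -15, 3, 0, 0, 0, 0, 1, -25, 5, 0, 0, 0, 0, 1, -30, 5, 20, 0, 0, 0, 1, -40, 5, 30, 0, 0, 0, 1, -40, 5, 40, 0, 0, 0, 1]}}

```text
time: 40.45
tool_pos: [0.5074, 0.1038, 0.1188]
ee_rot: [-2.831, -0.005, -1.755]
wrist_force: [-0.3, -0.0, 0.3]
width: 0.094
```

```bash
python3 - <<'E'
from h import *
o=get_obs();print(o["tool_pos"],o["ee_rot"],o["wrist_force"],o["time"])
s=snapshot("scene");crop(s,150,150,350,300,4,"s30.png")
s=snapshot("wrist");cv2.imwrite("pics/w30.png",s["color"][:,:,::-1])
s=snapshot("top");crop(s,205,130,305,280,4,"t30.png")
E
```

```text
[0.50744516 0.10377572 0.1187526 ] [-2.83137168 -0.00450778 -1.75480637] [-0.31972753 -0.02041156  0.32405264] 40.45
```

View pics/s30.png

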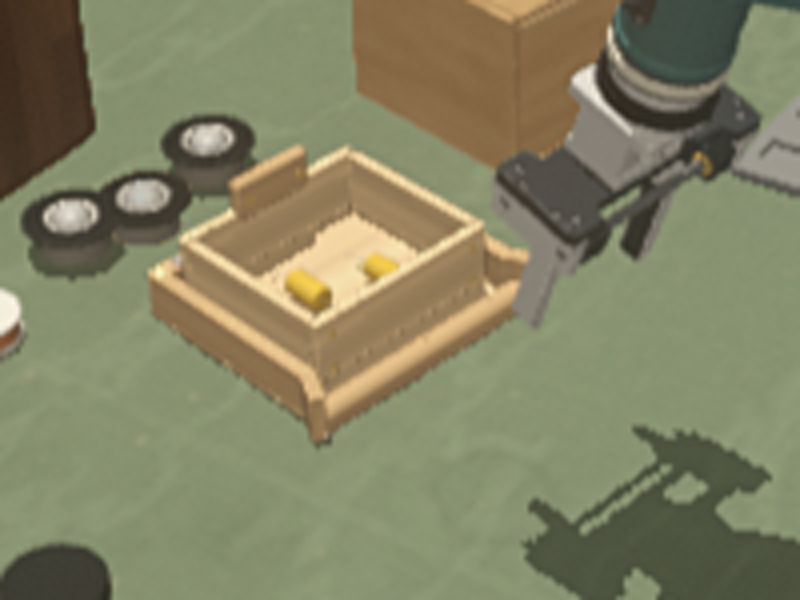

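View pics/w30.png

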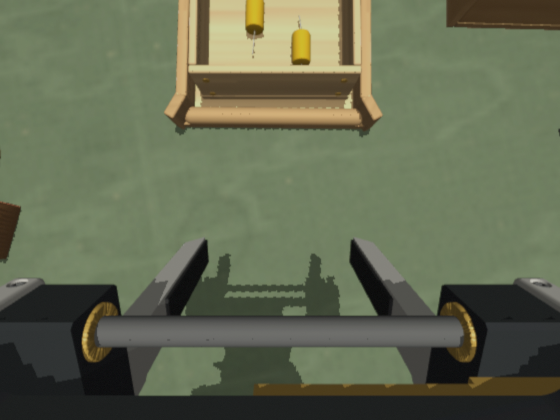

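View pics/t30.png

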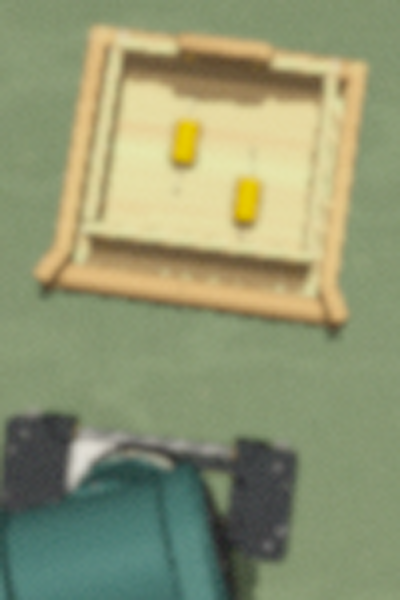

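```bash
python3 - <<'E'
from h import *
o=get_obs();t=snapshot("top");s=snapshot("scene");w=snapshot("wrist")
def model(p,ob,views):
    r=[]
    for s,po,uv,L in views:
        q=l2w(p[:2].tolist()+[p[2]],L@Ro.from_euler('y',p[3]).as_matrix().T)+[0,0,p[4]]
        r.append((proj(s,q,po)-uv).ravel())
    return np.concatenate(r)
L=np.array([(.075,.084,.06),(.075,-.084,.06),(-.075,-.084,.06),(-.075,.084,.06)])
S=np.array([(183,238),(349,148),(484,228),(318,322)])/4+[150,150]-.375
T=np.array([(113,40),(338,67),(318,263),(86,235)])/4+[205,130]-.375
for nm,v in (("scene",[(s,None,S,L)]),("top",[(t,None,T,L)]),("both",[(s,None,S,L),(t,None,T,L)])):
    q=least_squares(model,[.736,.069,-.19,0,.008],args=(0,v));print(nm,q.x.round(4),q.fun.round(1))
P=l2w([.736,.069,-.19],L)+[0,0,.008]
print("flat scene crop",((proj(s,P)-150+.375/4)*4).round(0).tolist())
print("rearbottom",back(w,(280,99),.008,o),"rim",back(w,(275,70),.068,o),"sill front",back(w,(280,125),.01,o))
crop(w,150,50,400,135,3,"w31.png")
E
```

```text
scene [ 0.761   0.0353 -0.1904 -0.005  -0.0208] [ 0.3 -0.1  0.1  0.1 -0.2 -0.6 -0.2  0.6]
top [ 0.7337  0.0667 -0.1694  0.0103  0.0022] [ 0.1  0.2  0.3 -0.2 -0.3 -0.2 -0.1  0.2]
both [ 0.7331  0.067  -0.1786  0.0092  0.0086] [-0.5  0.6  0.2 -0.2  1.3 -1.1  0.5  1.3  0.1 -0.5  0.6 -0.4 -0.6 -0.2
 -0.6 -0.4]
flat scene crop [[175.0, 239.0], [346.0, 146.0], [484.0, 225.0], [313.0, 328.0]]
rearbottom [0.66503674 0.07541308 0.008     ] rim [0.66769988 0.08017996 0.068     ] sill front [0.63421755 0.08107506 0.01      ]
```

View pics/w31.png

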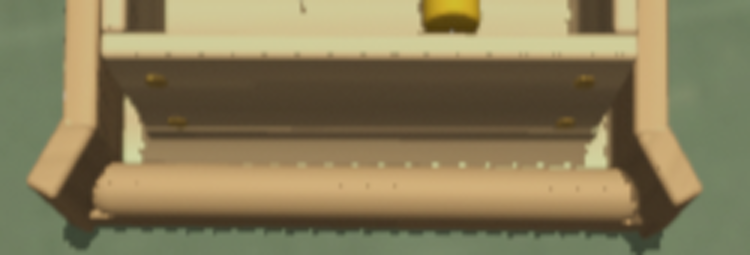

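```bash
python3 - <<'E'
from bench import *
print(close_job())
E
```

```text
the job is handed in; nothing more can be done
None
```

The job is handed in. By my checks both steps and the end state were met, but `close_job()` gave no verdict.

**What I did**
- Only two capacitors were in the tray, and both went into the kit box.
- I lifted the box's leading end by the hand board with the rear edge on the table, tipping it about 0.23 rad. I swung it in line with the bay, set it on the sill and let go.
- I pushed it over the sill from behind with the open fingers, rising as they pushed. The push force went from about 2.5 N while sliding to 11 N, which I took as the back stop. Then I backed off.

**Last checks**
- **Flat:** fitting the box in the scene and top views together gave a tilt of about 0.01 rad and an underside height of about 8.6 mm, where 8 mm is fully down.
- **Home:** in the wrist view, the distance from the sill to the box's rear wall puts that wall at about -0.069 m in the bay, which is the home position.
- **Square:** box and bay yaw agree within about 0.02 rad, and the rear wall and sill look parallel.
- **Capacitors:** both are in the box. They lie further from the rear wall than where I put them, one more than the other.
- **Clear:** no robot contact with the box shows after backing off, and the wrist force is under 0.5 N. I never went near the woofer, wax tin or sanding block, but did not re-measure them.

**What failed or disagreed**
- The first grasp closed on air, because the real fingertips sit about 17 mm behind the stated TCP. I went lower and gripped both capacitors after that.
- The cameras disagreed on the bay's x position by up to 9 mm, so I trusted the contact with the stop and the sill distance instead.
- Fitting the box from the scene view alone was off by a few centimetres, so I discounted it.

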